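# Change the mixing drive's head and line up the next samples

### The arm

A 6-joint arm with a two-finger parallel gripper is mounted at the origin on the work surface. World frame = base frame: x ahead of the robot, y to its left, z up, the work surface at z = 0. Lengths are in m, angles in rad, forces in N, time in s.
With the tool pointing down it reaches from about 0.35 to 0.775 m from the base axis. Payload 5.5 kg.
Tool frame: the origin (TCP) lies at the very end of the fingers, on their centre line; the grasp point (between the pads) lies 19 mm behind it; z points along the fingers, y is the direction in which the jaws open and shut (so a half turn about z gives the same grasp; the last joint's range is limited). The gripper opens to 85 mm and grips with 20 to 120 N. Pads are 22 mm wide; open, the fingers measure 114 mm over their backs; the gripper's body (76 mm by 85 mm) begins 54 mm behind the grasp point. The pads swing forward as they close: fully open they stand 13 mm farther back than shut.
Start: joints at [1.001, 0.313, 0.046, 1.304, 0, 1.431], TCP at [0.24, 0.523, 0.231] pointing down, gripper open.
Joint ranges: [-2.76, 2.76], [-0.86, 1.69], [-1.03, 1.26], [-2.2, 2.34], [-1.47, 1.5], [-3.14, 3.14]. Speed limits (rad/s): [2.57, 2.57, 3.14, 3.14, 3.14, 3.14].

### API

Orientations are given as a unit quaternion [w, x, y, z].
In Python, from workcell import get_state, read_camera, hand_in, find_in, silhouettes gives the robot as it stands. The module is installed in compiled form; this text tells all that it offers.
- The arm moves only by the tool send_rows, never from a script. Its argument "deltas" is a list that holds one entry, the list of rows, each a list of 6 numbers: the shift along the world's x, y, z in cm, then the turn, a rotation vector about the world's x, y, z in degrees. In form: [[[dx, dy, dz, wx, wy, wz], ...]]. A call has 1 to 12 rows; each row is the pose to reach, as a shift and turn from the pose commanded when the call began; what a row does not reach only later rows make up. A row lasts 1/10 s, in which the tool goes at most 50 mm and 8.59 degrees, less where a joint would pass 70% of its speed; a pose out of reach is approached as far as the arm can. A call with a gripper value outside its range is refused whole. "jaw" is the opening, from -1 (shut) to 1 (fully open), so that 0 is half open, set as the call begins (left out, the last holds). The fingers move at their own pace and stop on an object; "force" is the grip in N (left out, the last holds). Time passes only in rows, so rows that repeat a pose let the fingers close. It gives the time, the measured TCP pose, the force and the opening at its end, in the units of the state.
- get_state(): the state, without advancing time (a new reading comes with each control period).
- read_camera(name): name is "side" or "top"; returns a dict with "img" (384x512x3 uint8, red, green, blue), "z_map" (384x512 float32, m along the optical axis (not along the pixel's ray), 0 where there is no reading), "vfov" (degrees; the focal length in pixels is half the picture's height over the tangent of half this angle, whatever the lens; pixels are square), "cx", "cy" (the principal point, pixels), "R" (3x3) and "t" (3): a world point X has camera coordinates R X + t. Camera axes: x right, y down, z forward; pixel columns grow to the right and rows downward; lengths in m; the calibration is good to about 2 mm. A picture is of the moment at which its call begins.
- hand_in(): hands the job in, once; it reports no verdict.
Trained networks look in a picture, given as the dict that the camera call returned (one of the last four; its "shot" number tells which), for a name from the list of things; names that differ only in an ending like _2 or _b are one class to them, and where a whole thing is asked for, a point or a joint stands for the part that bears it (a point fixed in the world has none). Each returns a list of dicts, best first, with "conf" (0 to 1); they miss things now and then, are a little off and sometimes report something else, mostly with a low value. They report only what shows in the picture. A call takes as long as a camera call. They do not tell look-alikes from the thing itself.
- find_in(picture, thing): "box" ([centre column, centre row, width, height] in pixels, round what is visible of it).
- silhouettes(picture, thing): "mask" (384x512 bool, what is visible of it) and "box" ([centre column, centre row, width, height] in pixels, round what is visible of it).
The state is a dict: "clock": time; "joint_pos": joint angles; "qvel": joint speeds; "tau": joint torques, N m; "tcp_pos": TCP position; "orientation": TCP orientation; "wrist_force": force on the tool from outside, world axes, zero at the start; "ft_torque": the same for the moment, N m; "finger_gap": finger opening in m.
Only numpy, scipy, OpenCV 4.12 (cv2) and the standard library are available. Lean on these libraries where they do the work, as an engineer would, in place of code of your own. Each camera call takes 0.05 s, during which the arm holds its last target.

### The job

Get the white bench mixing drive ready for the next batch: lift the plain disc head out of its spindle and stand it in the empty hole of the grey stand, then take the head with four little sockets from the stand and seat it fully home in the spindle with its notches over the drive dogs, and after that push the drive's clamp lever all the way over to the back. Also stand every sample jar that is on the bench upright on the low shelf in two neat rows: the tall ones side by side on the back line (the one away from the robot), the short ones side by side on the front line, each centred on its line with the gap to its neighbour less than a jar's width. Leave the other bench things where they are.

Things in the scene. Friction and masses are not known exactly. Their poses are not given: they have to be found in the camera images.
- drive: mixing drive, fixed: white housing 170 (x) by 200 (y) by 70 mm high, origin at the centre of its underside, -x is its front. A steel spindle nose 88 mm across rises from it to 95 mm above the bench (axis at y = -45 mm in its frame); the clamp lever stands on it at y = +70 mm
- spindle (a point): centre of the spindle nose's flat top face, 95 mm above the bench; z up, axes as the drive's. A tapered bore opens here, 40 mm across at the face, about 27 mm at 45 mm deep. Two dogs stand 8 mm above the face on its +y and -y sides, 26 to 41 mm from the axis, 12 mm wide along x and chamfered. A head is fully home when its flange lies flat on this face (its origin at this point, its y axis along this y, either way round). The spindle does not turn
- lever (a joint): clamp lever, rad: 0 = leaning to the drive's front (-x), 1.0 = fully over to the back (+x); it swings about the drive's y axis and stays where it is left; a light push (about 1 N) moves it
- lever_tip (a point): centre of the 26 mm ball at the lever's end; the hinge axis is 80 mm from it, 92 mm above the bench. The ball stands about 162 mm above the bench at both ends of its swing (172 mm mid-swing), 38 mm in front of or behind the hinge
- stand: grey block, fixed, 220 (x) by 100 (y) by 60 mm high, with two upright holes; origin at the centre of its underside
- stand_hole0 (a point): centre of the mouth of one hole, 45 mm wide, through the block, 60 mm above the bench, at x = -55 mm in the stand's frame. A head stands in it with its flange flat on the block's top (origin at this point, any yaw). The new head starts in this hole
- stand_hole1 (a point): the other hole's mouth, alike, empty at the start, at x = +55 mm in the stand's frame, 110 mm from the first
- old_head: plain disc head, seated in the spindle, lifts straight out. Origin: centre of the flange's underside, z up. Flange 88 mm wide, 12 thick, two 16 mm notches open to the rim along +y and -y; below it a tapered shank 47 mm long, 38 wide at the flange, 23 at the end; above it a solid boss 30 mm (x) by 36 mm (y), flats facing x and y, top 57 mm above the origin. 0.3 to 0.5 kg
- new_head: head with four small upright sockets (17 mm wide, 14 mm high) on its flange, 25 mm along x and 23 mm along y from its axis; starts in the stand. Otherwise the same shape, origin and axes as old_head: notches along y, boss 30 mm across x, 36 mm across y. Fingers closing along x on the boss clear the sockets
- shelf: low dark steel shelf, fixed, 220 (x, depth) by 300 (y, length), its flat top 50 mm above the bench; origin at the centre of its underside, -x is its front
- back_row (a point): middle of the back line (white, along the shelf's y) on the shelf's top, 48 mm behind the shelf's middle; axes as the shelf's
- front_row (a point): middle of the front line, alike, 48 mm in front of the shelf's middle
- tall0: tall sample jar: white, yellow cap, a plain cylinder 60 mm across and 95 mm high, about 0.13 kg; origin at the centre of its underside. May be absent (two or three are there)
- tall1: tall sample jar: white, yellow cap, a plain cylinder 60 mm across and 95 mm high, about 0.13 kg; origin at the centre of its underside. May be absent (two or three are there)
- tall2: tall sample jar: white, yellow cap, a plain cylinder 60 mm across and 95 mm high, about 0.13 kg; origin at the centre of its underside. May be absent (two or three are there)
- short0: short sample jar: white, yellow cap, a plain cylinder 64 mm across and 60 mm high, about 0.10 kg; origin at the centre of its underside. May be absent (one or two are there)
- short1: short sample jar: white, yellow cap, a plain cylinder 64 mm across and 60 mm high, about 0.10 kg; origin at the centre of its underside. May be absent (one or two are there)
- beaker: bystander: glass beaker 64 mm across, 80 mm high, origin under its centre
- dish: bystander: clear closed dish 54 mm across, 16 mm high, origin under its centre
Mind the look-alikes: they are no part of the job. Leave any pink or purple look-alike of the tall2 alone.

How it is judged:
On the way, in this order (a step that is already met when the one before it is completed fails the run):
1. the plain disc head stands in a hole of the stand, flange down on the block (((z of old_head in the frame of stand_hole0 between -0.004 and 0.003 m and horizontal distance between old_head and stand_hole0 below 0.006 m and angle between old_head's own z axis and vertical below 0.06 rad) or (z of old_head in the frame of stand_hole1 between -0.004 and 0.003 m and horizontal distance between old_head and stand_hole1 below 0.006 m and angle between old_head's own z axis and vertical below 0.06 rad))), for 0.2 s.
2. the head with four sockets is fully home in the spindle, notches over the dogs (z of new_head in the frame of spindle between -0.004 and 0.003 m and horizontal distance between new_head and spindle below 0.003 m and angle between new_head's own z axis and vertical below 0.06 rad and angle between the y axis of new_head and the y axis of spindle, either way round below 0.12 rad), for 0.2 s.
3. the clamp lever is pushed over to the back (value of joint lever above 0.85 rad), for 0.2 s.
At the end, for the whole second after the job is handed in: New head home in the spindle, flange within 3 mm of face and axis; old head in the stand, flange within 3 mm of its top; lever past 0.85 rad; all jars upright on the shelf, within 12 mm of their line; neighbours within 120 mm (tall) or 128 mm (short) centre to centre; all released, at rest (all of step 2 and ((z of old_head in the frame of stand_hole0 between -0.004 and 0.003 m and horizontal distance between old_head and stand_hole0 below 0.006 m and angle between old_head's own z axis and vertical below 0.06 rad) or (z of old_head in the frame of stand_hole1 between -0.004 and 0.003 m and horizontal distance between old_head and stand_hole1 below 0.006 m and angle between old_head's own z axis and vertical below 0.06 rad)) and value of joint lever above 0.85 rad and contact force between each of new_head, old_head, tall0, tall1, tall2, short0, short1 and the fingers below 0.3 N and linear speed of each of new_head, old_head, tall0, tall1, tall2, short0, short1 below 0.02 m/s and x of tall0 in the frame of back_row between -0.012 and 0.012 m and y of tall0 in the frame of back_row between -0.145 and 0.145 m and z of tall0 in the frame of back_row between -0.004 and 0.004 m and angle between each of tall0, tall1, tall2, short0, short1's own z axis and vertical below 0.08 rad and (horizontal distance between tall0 and tall1 below 0.12 m or horizontal distance between tall0 and tall2 below 0.12 m) and x of tall1 in the frame of back_row between -0.012 and 0.012 m and y of tall1 in the frame of back_row between -0.145 and 0.145 m and z of tall1 in the frame of back_row between -0.004 and 0.004 m and (horizontal distance between tall1 and tall0 below 0.12 m or horizontal distance between tall1 and tall2 below 0.12 m) and x of tall2 in the frame of back_row between -0.012 and 0.012 m and y of tall2 in the frame of back_row between -0.145 and 0.145 m and z of tall2 in the frame of back_row between -0.004 and 0.004 m and (horizontal distance between tall2 and tall0 below 0.12 m or horizontal distance between tall2 and tall1 below 0.12 m) and x of short0 in the frame of front_row between -0.012 and 0.012 m and y of short0 in the frame of front_row between -0.145 and 0.145 m and z of short0 in the frame of front_row between -0.004 and 0.004 m and x of short1 in the frame of front_row between -0.012 and 0.012 m and y of short1 in the frame of front_row between -0.145 and 0.145 m and z of short1 in the frame of front_row between -0.004 and 0.004 m and horizontal distance between short0 and short1 below 0.128 m); the robot touches nothing.
It fails at once if the beaker is pushed more than 25 mm or tipped (distance of beaker from where it was at the start of the episode above 0.025 m or angle between beaker's own z axis and vertical above 0.5 rad).
It fails at once if the dish is pushed more than 25 mm or tipped (distance of dish from where it was at the start of the episode above 0.025 m or angle between dish's own z axis and vertical above 0.5 rad).
Of tall0, tall1, tall2 only 2 to 3 are there at a start; the rules pass over those that are not, and their reading is None.
Of short0, short1 only 1 to 2 are there at a start; the rules pass over those that are not, and their reading is None.
At some moment in a run one of tall0, tall1, tall2, short0, short1 may be knocked a few centimetres aside while the robot is not near it.
It also fails if it takes over 210 s, if anything falls off the work surface, if the arm or the gripper's body presses on something with over 40 N, if the wrist force passes 120 N, or if a joint passes its speed limit or range.

## Working session

There is one attempt and no reset: what is moved stays moved. The work goes in short steps, Python scripts to look and compute and a tool call to move; the robot and the scene stay as the last step left them, time stands still between calls to the robot, and variables do not carry over. Pictures are saved under pics/ and viewed, and the job is handed in when it is done.

Besides the shell and the picture viewer there is one more tool, called after "Call:" as name(argument=value, ...), one argument or row to a line, values as JSON. send_rows: Moves the arm, as the interface text tells. Its arguments: {"type":"object","properties":{"deltas":{"type":"array","items":{"type":"array","items":{"type":"array","items":{"type":"number"}}}},"jaw":{"type":"number"},"force":{"type":"number"}},"required":["deltas"]}

```bash
mkdir -p pics; ls; cat > h.py <<'E'
import numpy as np, cv2
from workcell import *
def f(p): return 192/np.tan(np.radians(p["vfov"])/2)
def cloud(p):
    z=p["z_map"].astype(float); fl=f(p)
    v,u=np.mgrid[0:384,0:512]
    c=np.stack([(u-p["cx"])/fl*z,(v-p["cy"])/fl*z,z],-1)
    w=(c-np.asarray(p["t"]))@np.asarray(p["R"])
    w[z<=0]=np.nan
    return w
def proj(p,X):
    c=np.asarray(p["R"])@np.asarray(X)+p["t"]; return f(p)*c[0]/c[2]+p["cx"],f(p)*c[1]/c[2]+p["cy"]
def save(p,n): 
    cv2.imwrite("pics/"+n,cv2.cvtColor(p["img"],cv2.COLOR_RGB2BGR))
E
python3 - <<'E'
from h import *
for n in("top","side"):
    p=read_camera(n); save(p,n+"0.png"); print(n,p["vfov"],p["cx"],p["cy"],p["R"],p["t"],p["shot"])
    np.save(n+"0.npy",cloud(p))
    for t in ["drive","stand","old_head","new_head","shelf","tall0","short0","beaker","dish","lever_tip","lever"]:
        try: 
            for d in find_in(p,t): print(t,np.round(d["box"]),round(d["conf"],2))
        except Exception as e: print(t,e)
print(get_state())
E
```

```text
pics
top 48.78109003607422 249.10849252274838 194.33043787388962 [[-0.00973541 -0.9996847  -0.02314562]
 [-0.98598039  0.0134527  -0.16631805]
 [ 0.16657698  0.02120195 -0.98580048]] [-0.019192    0.46282636  1.17756375] 1
drive [282. 130.  78.  69.] 0.85
drive [220. 171.  16.  16.] 0.61
stand [370. 171.  54.  83.] 0.89
old_head [297. 127.  33.  30.] 0.84
new_head [375. 187.  34.  30.] 0.63
shelf [128. 181. 115.  85.] 0.57
tall0 [316. 194.  23.  24.] 0.89
tall0 [287. 194.  17.  27.] 0.82
tall0 [386. 231.  36.  22.] 0.71
tall0 [366. 287.  31.  23.] 0.67
tall0 [217. 173.  21.  18.] 0.2
short0 [212. 126.  19.  30.] 0.74
short0 [126. 182. 111.  86.] 0.67
dish [219. 171.  20.  16.] 0.79
side 53.80990018963125 259.471708169646 198.21506856696246 [[ 0.99482533 -0.10124849 -0.00844466]
 [-0.05527516 -0.46961915 -0.88113706]
 [ 0.08524802  0.87704424 -0.47278555]] [-0.45867504  0.13745497  1.1019471 ] 2
drive [338. 232.  78.  90.] 0.6
stand [309. 316. 114.  74.] 0.78
stand [338. 232.  75.  97.] 0.17
old_head [339. 229.  39.  33.] 0.9
new_head [284. 303.  45.  43.] 0.75
shelf [267. 181.  78.  
[... 419 characters left out ...]
25. 195.  11.  28.] 0.59
{'clock': 1.2, 'joint_pos': array([ 1.00135794e+00,  3.13184989e-01,  4.60995482e-02,  1.30359477e+00,
       -1.31098823e-05,  1.43118406e+00]), 'qvel': array([ 0.00087163,  0.00035651,  0.00138033,  0.00117008, -0.00098815,
        0.00176158]), 'tau': array([ 4.06117151e-04, -4.80480623e+01,  2.98811388e+01,  5.19122423e-04,
       -1.38652722e-04,  8.04998137e-06]), 'tcp_pos': array([0.23965163, 0.52272433, 0.23133155]), 'orientation': array([2.63012564e-05, 2.13262491e-01, 9.76994937e-01, 5.21703123e-05]), 'wrist_force': array([ 0.45804447,  0.8169904 , -0.2458034 ]), 'ft_torque': array([-0.06341543,  0.0485163 ,  0.04321115]), 'finger_gap': 0.08520584885685548}
```

```bash
python3 - <<'E'
import cv2
a=cv2.imread("pics/top0.png");cv2.imwrite("pics/top0b.png",cv2.resize(a[80:340,40:440],None,fx=2,fy=2,interpolation=cv2.INTER_CUBIC))
a=cv2.imread("pics/side0.png");cv2.imwrite("pics/side0b.png",cv2.resize(a[130:384,100:460],None,fx=2.2,fy=2.2,interpolation=cv2.INTER_CUBIC))
E
```

```text
(no output)
```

View pics/top0b.png

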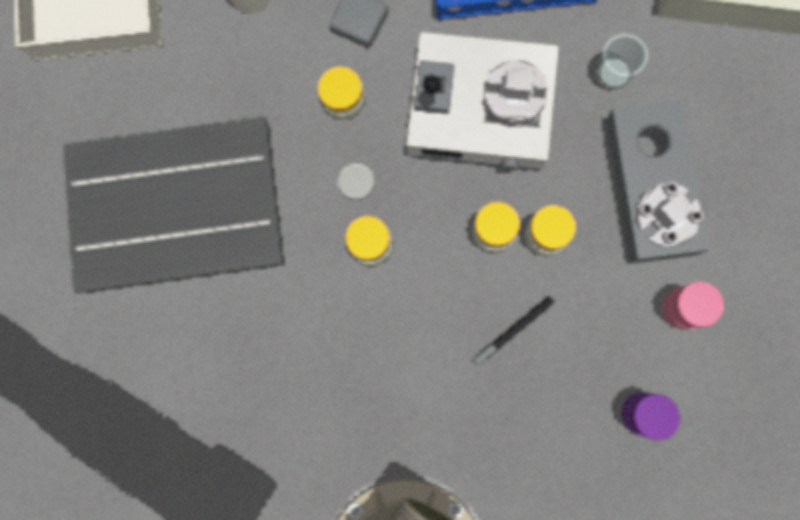

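View pics/side0b.png

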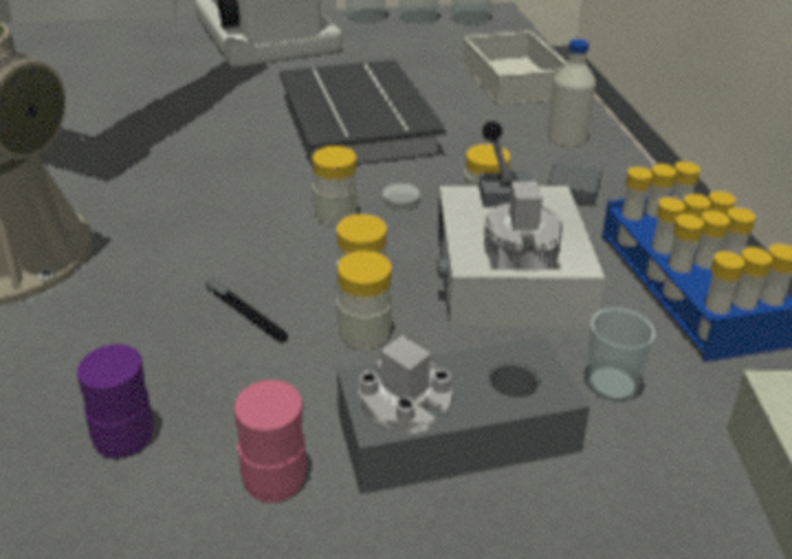

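```bash
cat > meas.py <<'E'
from h import *
def bandrect(w,zlo,zhi,x0,x1,y0,y1):
    m=(w[...,2]>zlo)&(w[...,2]<zhi)&(w[...,0]>x0)&(w[...,0]<x1)&(w[...,1]>y0)&(w[...,1]<y1)
    m8=cv2.morphologyEx(m.astype(np.uint8),cv2.MORPH_OPEN,np.ones((2,2)))
    n,l,s,_=cv2.connectedComponentsWithStats(m8); i=1+np.argmax(s[1:,4])
    P=w[l==i]
    r=cv2.minAreaRect((P[:,:2]*1000).astype(np.float32))
    return P,r
E
python3 - <<'E'
from meas import *
w=np.load("top0.npy"); s=np.load("side0.npy")
print("bench z", np.nanmedian(w[300:330,250:300,2]),np.nanstd(w[300:330,250:300,2]),np.nanmedian(s[250:270,150:180,2]))
def at(u,v): return 40+u/2,80+v/2
for n,(u,v) in dict(j1=(340,84),j2=(368,236),j3=(497,220),j4=(552,225),dish=(356,180),pink=(700,303),purple=(657,416),shelf=(175,205),stand=(690,180),oldboss=(520,75),newboss=(672,212),drive=(470,140),ball=(432,84)).items():
    a,b=at(u,v); a=int(a);b=int(b); print(n,a,b,np.round(np.nanmedian(w[b-1:b+2,a-1:a+2].reshape(-1,3),0),4))
for n,a in dict(drive=(.062,.078,.4,.9,-.3,.2),stand=(.053,.066,.3,.8,-.45,-.15),shelf=(.043,.057,.3,.8,.1,.6)).items():
    P,r=bandrect(w,*a); print(n,len(P),P.mean(0),r)
E
```

```text
bench z -0.0005666991522805797 0.004642873498095522 -0.0004430271640373515
j1 210 122 [0.6748 0.087  0.0595]
j2 224 198 [0.4437 0.043  0.0946]
j3 288 190 [ 0.4638 -0.1325  0.0939]
j4 316 192 [ 0.4571 -0.2085  0.0946]
dish 218 170 [0.5407 0.0673 0.0157]
pink 390 231 [ 0.3485 -0.4014  0.0948]
purple 368 288 [ 0.1997 -0.3351  0.0951]
shelf 127 182 [0.5014 0.327  0.0484]
stand 385 170 [ 0.524  -0.4106  0.0585]
oldboss 300 117 [ 0.6511 -0.165   0.1528]
newboss 376 186 [ 0.467  -0.3657  0.1181]
drive 275 150 [ 0.5846 -0.1002  0.0695]
ball 256 122 [ 0.6299 -0.0475  0.1795]
drive 2669 [nan nan nan] ((662.7826538085938, -127.09517669677734), (205.8712158203125, 194.82264709472656), 83.20572662353516)
stand 1795 [nan nan nan] ((533.3685913085938, -380.84716796875), (228.4237060546875, 121.92304992675781), 7.0420708656311035)
shelf 7674 [nan nan nan] ((504.19219970703125, 330.25762939453125), (222.4618377685547, 296.35980224609375), 7.741695404052734)
```

```bash
cat > fit.py <<'E'
from h import *
from scipy.optimize import minimize
from scipy.ndimage import map_coordinates
def gradmap(p,s=0.8):
    g=cv2.GaussianBlur(p["img"].astype(np.float32),(0,0),s)
    gx=cv2.Sobel(g,cv2.CV_32F,1,0)/8; gy=cv2.Sobel(g,cv2.CV_32F,0,1)/8
    return np.abs(gx).max(2),np.abs(gy).max(2),np.sqrt((gx**2+gy**2).max(2))
def projN(p,X):
    c=X@np.asarray(p["R"]).T+p["t"]; return f(p)*c[:,0]/c[:,2]+p["cx"],f(p)*c[:,1]/c[:,2]+p["cy"]
def rect(L,W,z,n=60,cx=0,cy=0,sides="lrfb"):
    t=np.linspace(-.47,.47,n);o=[]
    if "f" in sides:o.append(np.c_[-L/2+0*t,W*t])
    if "b" in sides:o.append(np.c_[L/2+0*t,W*t])
    if "l" in sides:o.append(np.c_[L*t,W/2+0*t])
    if "r" in sides:o.append(np.c_[L*t,-W/2+0*t])
    o=np.concatenate(o)+[cx,cy]; return np.c_[o,np.full(len(o),z)]
def circ(r,z,n=90,cx=0,cy=0,a0=0,a1=2*np.pi):
    a=np.linspace(a0,a1,n); return np.c_[cx+r*np.cos(a),cy+r*np.sin(a),np.full(n,z)]
def place(M,q):
    c,s=np.cos(q[2]),np.sin(q[2]); return np.c_[q[0]+c*M[:,0]-s*M[:,1],q[1]+s*M[:,0]+c*M[:,1],M[:,2]]
def fit(ps,M,q0,yaw=True,span=(.012,.012,.12),cap=40):
    gs=[gradmap(p)[2] for p in ps]
    def cost(d):
        q=[q0[0]+d[0]*.01,q0[1]+d[1]*.01,q0[2]+(d[2]*.1 if yaw else 0)]
        X=place(M,q); v=0
        for p,g in zip(ps,gs):
            u,w=projN(p,X); v+=np.minimum(map_coordinates(g,[w,u],order=1),cap).mean()
        return -v
    best=None
    for a in np.linspace(-1,1,7)*span[0]*100:
        for b in np.linspace(-1,1,7)*span[1]*100:
            for c in (np.linspace(-1,1,7)*span[2]*10 if yaw else [0]):
                v=cost([a,b,c])
                if best is None or v<best[0]: best=(v,[a,b,c])
    r=minimize(cost,best[1],method="Nelder-Mead",options=dict(initial_simplex=np.array(best[1])+np.array([[0,0,0],[.3,0,0],[0,.3,0],[0,0,.3]]),xatol=1e-3,fatol=1e-4))
    d=r.x; return np.array([q0[0]+d[0]*.01,q0[1]+d[1]*.01,q0[2]+(d[2]*.1 if yaw else 0)]),-r.fun
def overlay(p,Ms,n,roi,sc=3):
    x0,x1,y0,y1=roi
    im=cv2.resize(cv2.cvtColor(p["img"],cv2.COLOR_RGB2BGR)[y0:y1,x0:x1],None,fx=sc,fy=sc,interpolation=cv2.INTER_CUBIC)
    for X in Ms:
        u,v=projN(p,X)
        for a,b in zip(u,v): cv2.circle(im,(int(round((a-x0+.5)*sc)),int(round((b-y0+.5)*sc))),1,(0,255,0),-1)
    cv2.imwrite("pics/"+n,im)
E
python3 - <<'E'
from fit import *
T=read_camera("top"); S=read_camera("side")
import pickle; pickle.dump((T,S),open("p0.pkl","wb"))
for n,p in (("T",T),("S",S)): print(n,-np.asarray(p["R"]).T@p["t"])
SH=rect(.22,.30,.05); ST=rect(.22,.10,.06); DR=rect(.17,.20,.07)
FL=circ(.044,.012); 
BO=rect(.030,.036,.057,20)
for nm,M,q,kw in [("shelf",SH,(.504,.330,.135),{}),("stand",ST,(.53,-.383,.12),{}),("drive",DR,(.66,-.125,-.12),{})]:
    for ps in ([T],[S],[T,S]):
        print(nm,*fit(ps,M,q,**kw))
E
```

```text
T [ 0.25999586 -0.05037887  1.23737507]
S [ 0.36996058 -0.94834503  0.63822798]
shelf [0.50182029 0.32896577 0.12572727] 12.9056396484375
shelf [0.49857867 0.31518836 0.10440336] 11.824671745300293
shelf [0.50199009 0.328831   0.13247318] 21.661354064941406
stand [ 0.52145648 -0.36711952  0.11019851] 10.095697402954102
stand [ 0.52203285 -0.39368048  0.04440846] 6.689977645874023
stand [ 0.52902025 -0.36605988  0.10836638] 18.21755027770996
drive [ 0.65147133 -0.11938226 -0.12555833] 26.95806121826172
drive [ 0.65130994 -0.11688979 -0.12751195] 24.43913459777832
drive [ 0.65127654 -0.11851269 -0.12495485] 50.71363830566406
```

```bash
python3 - <<'E'
from fit import *
import pickle; T,S=pickle.load(open("p0.pkl","rb"))
SH=rect(.22,.30,.05); ST=rect(.22,.10,.06); DR=rect(.17,.20,.07)
HO=circ(.0225,.06,cx=.055)
for q0 in [(.525,-.378,.11),(.53,-.37,.11)]:
  for M in (ST,np.r_[ST,HO]):
    for ps in ([T],[S],[T,S]): print(fit(ps,M,q0,span=(.02,.02,.1)))
qs,_=fit([T,S],np.r_[ST,HO],(.525,-.378,.11),span=(.02,.02,.1))
qd=[.6513,-.1185,-.125]; qh=[.502,.3288,.132]
fl=circ(.044,.012+.095,cy=-.045)
al=[place(np.r_[ST,HO],qs),place(DR,qd),place(fl,qd),place(rect(.03,.036,.152,15,cy=-.045),qd),place(rect(.22,.3,.05),qh)]
overlay(T,al,"ov_t.png",(230,430,90,230),4)
overlay(S,al,"ov_s.png",(230,430,170,370),3)
overlay(T,al,"ov_h.png",(50,250,100,250),4)
E
```

```text
(array([ 0.52963114, -0.36625851,  0.10636997]), np.float64(10.479442596435547))
(array([ 0.54953037, -0.36330213,  0.10961791]), np.float64(7.653086185455322))
(array([ 0.55009978, -0.36367755,  0.10230732]), np.float64(17.69809913635254))
(array([ 0.52928645, -0.36662387,  0.10148998]), np.float64(11.346166610717773))
(array([ 0.5283473 , -0.36663768,  0.10644735]), np.float64(8.710205078125))
(array([ 0.52882751, -0.36661674,  0.10368699]), np.float64(19.942005157470703))
(array([ 0.51932261, -0.34874936,  0.12428245]), np.float64(11.484411239624023))
(array([ 0.55152189, -0.36317077,  0.10811953]), np.float64(7.663804054260254))
(array([ 0.55006723, -0.3637075 ,  0.10286441]), np.float64(17.698122024536133))
(array([ 0.52929497, -0.36663293,  0.10160673]), np.float64(11.346193313598633))
(array([ 0.52834795, -0.36663906,  0.10637759]), np.float64(8.710205078125))
(array([ 0.52882743, -0.3666137 ,  0.10371943]), np.float64(19.94200325012207))
```

View pics/ov_t.png

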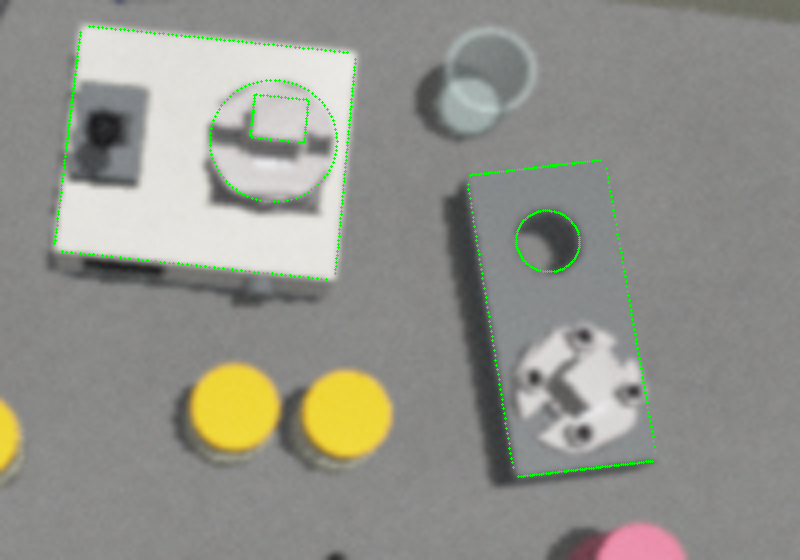

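View pics/ov_s.png

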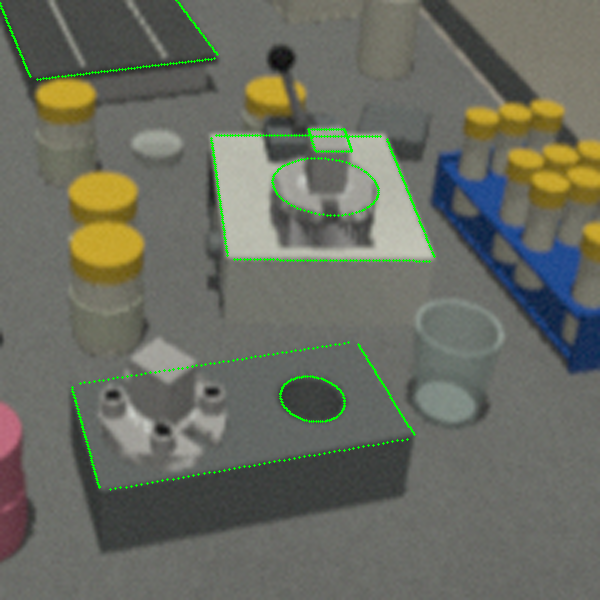

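View pics/ov_h.png

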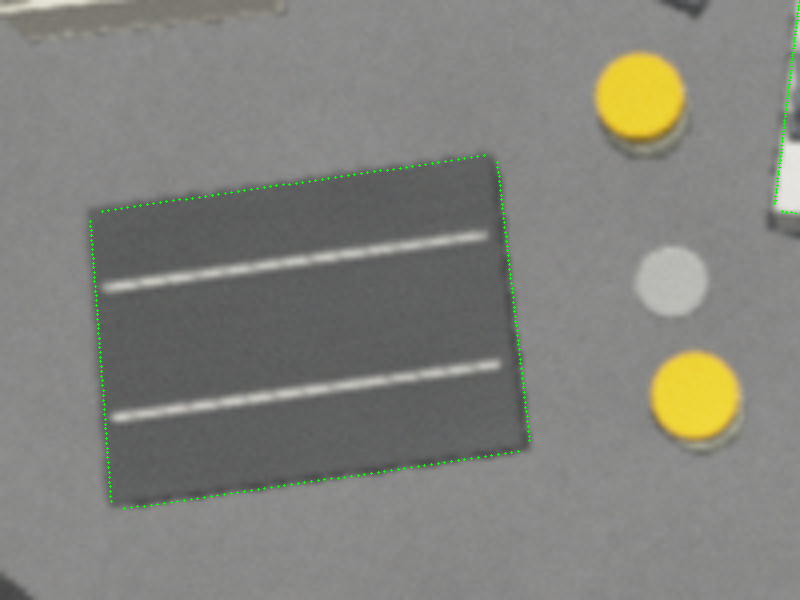

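```bash
python3 - <<'E'
from fit import *
import pickle; T,S=pickle.load(open("p0.pkl","rb"))
for q0 in [(.502,.329,.13)]:
    for ps in ([T],[T,S]): print("shelf",fit(ps,rect(.22,.3,.05),q0,span=(.008,.008,.04)))
# white line centroid: bright pixels on the shelf
w=T["img"].astype(float).sum(2); v,u=np.mgrid[0:384,0:512]
fl=f(T);R=np.asarray(T["R"]);C=-R.T@T["t"]
d=np.stack([(u-T["cx"])/fl,(v-T["cy"])/fl,np.ones_like(u)],-1)@R
X=C+d*((.05-C[2])/d[...,2])[...,None]
q=(.502,.329,.13);c,s=np.cos(q[2]),np.sin(q[2])
lx=c*(X[...,0]-q[0])+s*(X[...,1]-q[1]); ly=-s*(X[...,0]-q[0])+c*(X[...,1]-q[1])
for x0 in(-.048,.048):
    m=(abs(lx-x0)<.015)&(abs(ly)<.13); ww=np.clip(w-350,0,None)*m
    P=np.c_[ly[m],lx[m]]; W=ww[m]; k=np.polyfit(P[:,0],P[:,1],1,w=np.sqrt(W)); print("line",x0,k, W.sum())
print("hist",np.percentile(w[(abs(lx)<.03)&(abs(ly)<.1)],[5,50,95]))
for n,(x,y,h,r) in dict(j1=(.675,.087,.06,.032),j2=(.4437,.043,.095,.03),j3=(.4638,-.1325,.095,.03),j4=(.457,-.2085,.095,.03)).items():
    print(n,*[np.round(fit(ps,circ(r,h),(x,y,0),yaw=False)[0][:2],4) for ps in([T],[S],[T,S])])
# new head
so=[circ(.0085,.026,30,cx=a*.025,cy=b*.023) for a in(1,-1) for b in(1,-1)]
t=np.linspace(.028,.043,10)
no=[np.c_[e*.008+0*t,k*t,0*t+.012] for e in(1,-1) for k in(1,-1)]
BO=rect(.03,.036,.057,20)
M=np.concatenate([BO]+so+no+[circ(.044,.012,60)]); M[:,2]+=.06
Mb=BO+[0,0,.06]
qs=(.5288,-.3666,.1037); h0=np.array([qs[0]-.055*np.cos(qs[2]),qs[1]-.055*np.sin(qs[2])]); h1=2*np.array(qs[:2])-h0; print("holes",h0,h1)
import itertools
for y0 in np.radians(np.arange(-90,90,20)):
    a=fit([T,S],M,(h0[0],h0[1],y0),span=(.005,.005,.18)); print(round(np.degrees(y0)),np.round(a[0],4),np.degrees(a[0][2]),a[1])
    if y0==np.radians(-90) or a[1]>best[1]: best=a
q=best[0]
overlay(T,[place(M,q)],"nh_t.png",(345,405,155,215),8)
overlay(S,[place(M,q)],"nh_s.png",(250,320,270,340),8)
print("old spindle",place(np.array([[0,-.045,0]]),(.6513,-.1185,-.125)))
E
cd pics; python3 -c "
import cv2,numpy as np
a=cv2.imread('nh_t.png');b=cv2.imread('nh_s.png');b=cv2.resize(b,(480,480));cv2.imwrite('nh.png',cv2.resize(np.hstack([a,b]),(800,400)))"
```

```text
shelf (array([0.50182092, 0.32895585, 0.12572954]), np.float64(12.905634880065918))
shelf (array([0.50196804, 0.32883024, 0.13249406]), np.float64(21.661359786987305))
line -0.048 [ 0.00257725 -0.04488906] 35454.0
line 0.048 [0.00251854 0.05113692] 34057.0
hist [274. 284. 293.]
j1 [0.6701 0.0884] [0.6701 0.0916] [0.6702 0.0888]
j2 [0.4433 0.0451] [0.4426 0.0473] [0.4431 0.0453]
j3 [ 0.4603 -0.1332] [ 0.4598 -0.1321] [ 0.4601 -0.1328]
j4 [ 0.4548 -0.2092] [ 0.4543 -0.2084] [ 0.4547 -0.209 ]
holes [ 0.47409546 -0.37229328] [ 0.58350454 -0.36090672]
-90 [ 0.4742 -0.3721 -1.6475] -94.39376866787197 27.36163330078125
-70 [ 0.4748 -0.3721 -1.1393] -65.27681278862268 28.6787166595459
-50 [ 0.4728 -0.3745 -0.6183] -35.42624458343731 30.162715911865234
-30 [ 0.4728 -0.3745 -0.6206] -35.55795452164799 30.162384033203125
-10 [ 0.4738 -0.3731 -0.1719] -9.851553991405602 28.322696685791016
10 [ 0.4739 -0.3729  0.2943] 16.861482050534583 31.04416275024414
30 [ 0.4723 -0.3741  0.6918] 39.63538389809576 30.859561920166016
50 [ 0.4723 -0.3741  0.6918] 39.63450400196351 30.859569549560547
70 [ 0.4733 -0.3729  1.0494] 60.12656775216771 30.992284774780273
old spindle [[ 0.64568964 -0.1631489   0.        ]]
```

View pics/nh.png

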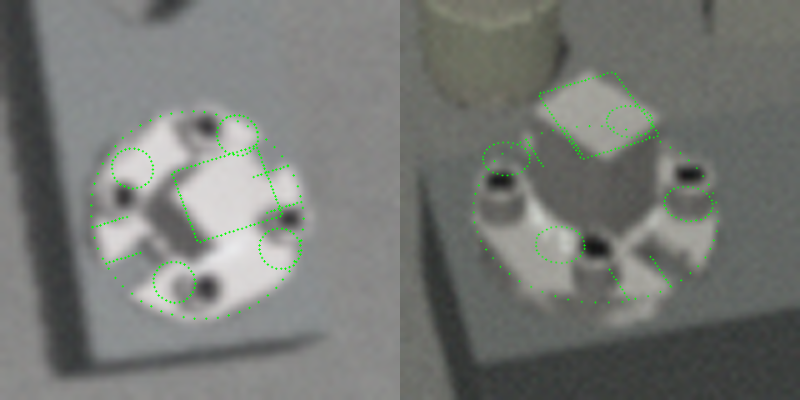

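```bash
cat >> fit.py <<'E'
def ray(p,u,v,z):
    R=np.asarray(p["R"]);C=-R.T@p["t"]; d=np.array([(u-p["cx"])/f(p),(v-p["cy"])/f(p),1.])@R
    return C+d*(z-C[2])/d[2]
E
python3 - <<'E'
from fit import *
import pickle; T,S=pickle.load(open("p0.pkl","rb"))
P=np.array([ray(T,a/6.667+344.5,b/6.667+154.5,.083) for a,b in [(207,127),(125,195),(207,287),(290,218)]])[:,:2]
c=P.mean(0);print(P,c)
for i in range(4):
    e=P[(i+1)%4]-P[i]; print(np.hypot(*e),np.degrees(np.arctan2(e[1],e[0]))%180)
so=[circ(.005,.026,30,cx=a*.025,cy=b*.023) for a in(1,-1) for b in(1,-1)]
t=np.linspace(.028,.043,10)
no=[np.c_[e*.008+0*t,k*t,0*t+.012] for e in(1,-1) for k in(1,-1)]
M=np.concatenate([rect(.03,.036,.057,20)]+so+no); M[:,2]+=.06
for y in (-20,-25,-30,-35,-40,-45,-50,-55,-60,30,35,40,45,50,55,60,65):
    a=fit([T,S],M,(.4741,-.3723,np.radians(y)),span=(.004,.004,.05)); print(y,np.degrees(a[0][2]),a[0][:2],a[1])
E
```

```text
[[ 0.5086327  -0.37628528]
 [ 0.48037242 -0.34087645]
 [ 0.44137707 -0.37230919]
 [ 0.46974602 -0.40804253]] [ 0.47503205 -0.37437836]
0.04530373184783469 128.59385850225723
0.05008645824967083 38.871028086389174
0.045625309759679364 128.44630581589306
0.05020653485525772 39.23719021199258
-20 -24.327950023481797 [ 0.4723508  -0.37636637] 28.258892059326172
-25 -44.26057216731043 [ 0.47393715 -0.37288351] 33.44297409057617
-30 -39.93053399512611 [ 0.47303492 -0.37528827] 33.84041976928711
-35 -39.91964970335878 [ 0.47304063 -0.37527752] 33.840389251708984
-40 -39.93136754108025 [ 0.47303642 -0.37528514] 33.84040069580078
-45 -39.92141734533094 [ 0.47303689 -0.37528307] 33.84039306640625
-50 -46.20598833754313 [ 0.47252311 -0.37264757] 33.34611892700195
-55 -57.27334889886222 [ 0.47409886 -0.37130616] 32.585655212402344
-60 -57.27436591298252 [ 0.47410006 -0.37130922] 32.585670471191406
30 39.00054609667042 [ 0.47369658 -0.37287839] 39.557762145996094
35 39.01118025480262 [ 0.47369601 -0.37288225] 39.557777404785156
40 39.01479209796578 [ 0.47369814 -0.37288506] 39.557777404785156
45 39.007838383162735 [ 0.47369452 -0.37288571] 39.557777404785156
50 39.01752984877177 [ 0.47369319 -0.37288663] 39.55778884887695
55 59.42851524719454 [ 0.47248241 -0.37502464] 31.68160629272461
60 59.433058890065965 [ 0.47248529 -0.37502168] 31.681594848632812
65 59.4350478985271 [ 0.47248656 -0.37502303] 31.681591033935547
```

Call:
send_rows(
  deltas=[
    [[40.6,-68.6,0,0,0,-72.5],[40.6,-68.6,0,0,0,-72.5],[40.6,-68.6,0,0,0,-72.5],[40.6,-68.6,0,0,0,-72.5],[40.6,-68.6,0,0,0,-72.5],[40.6,-68.6,0,0,0,-72.5],[40.6,-68.6,0,0,0,-72.5],[40.6,-68.6,0,0,0,-72.5],[40.6,-68.6,0,0,0,-72.5],[40.6,-68.6,0,0,0,-72.5],[40.6,-68.6,0,0,0,-72.5],[40.6,-68.6,0,0,0,-72.5]],
  ],
  jaw=1,
)

```text
clock: 2.5
tcp_pos: [0.546, 0.0044, 0.2316]
orientation: [0.0, 0.75, 0.662, 0.0]
wrist_force: [1.2, 0.7, -0.6]
finger_gap: 0.0853
```

Call:
send_rows(
  deltas=[
    [[10.0,-16.75,0,0,0,0],[10.0,-16.75,0,0,0,0],[10.0,-16.75,0,0,0,0],[10.0,-16.75,0,0,0,0],[10.0,-16.75,0,0,0,0],[10.0,-16.75,0,0,0,0],[10.0,-16.75,0,0,0,0]],
  ],
)

```text
clock: 3.2
tcp_pos: [0.6447, -0.1603, 0.2313]
orientation: [-0.0, 0.75, 0.662, -0.0]
wrist_force: [-0.3, 0.8, -0.6]
finger_gap: 0.0854
```

```bash
python3 - <<'E'
from fit import *
s=get_state(); print(s["tcp_pos"],s["orientation"],s["joint_pos"],s["wrist_force"])
p=read_camera("side"); q=read_camera("top")
a=cv2.resize(p["img"][150:280,260:420],(480,390)); b=cv2.resize(q["img"][80:180,230:350],(480,390))
cv2.imwrite("pics/over.png",cv2.cvtColor(np.hstack([a,b])[:,:],cv2.COLOR_RGB2BGR)[:, :])
E
python3 -c "
import cv2;a=cv2.imread('pics/over.png');cv2.imwrite('pics/over1.png',cv2.resize(a,(800,325)))"
```

```text
[ 0.64472191 -0.16032362  0.23125756] [-3.89774037e-04  7.49526440e-01  6.61974289e-01 -6.83607012e-05] [-3.64547181e-01  4.96405750e-01  3.19920759e-01  1.39506525e+00
  2.40819263e-04  1.33014573e+00] [-0.32698546  0.84565007 -0.61652529]
```

View pics/over1.png

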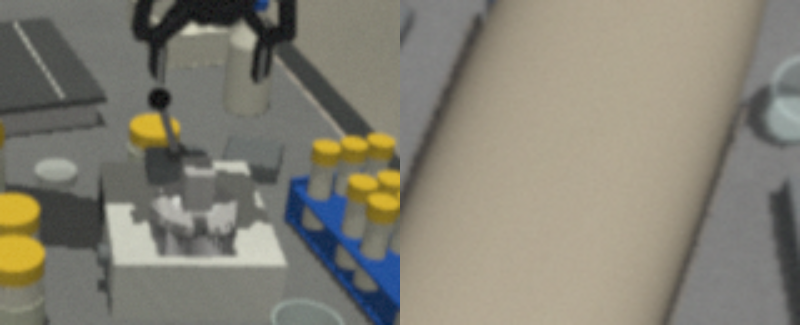

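Call:
send_rows(
  deltas=[
    [[0,0,-4,0,0,0],[0,0,-7,0,0,0],[0,0,-8,0,0,0],[0,0,-8,0,0,0]],
  ],
)

```text
clock: 3.7
tcp_pos: [0.644, -0.1597, 0.1503]
orientation: [-0.001, 0.749, 0.662, -0.001]
wrist_force: [-0.9, 0.8, 0.1]
finger_gap: 0.0852
```

```bash
python3 - <<'E'
from fit import *
s=get_state(); print(s["tcp_pos"],s["orientation"],s["wrist_force"])
p=read_camera("side")
cv2.imwrite("pics/over2.png",cv2.resize(cv2.cvtColor(p["img"],cv2.COLOR_RGB2BGR)[150:280,270:410],None,fx=4,fy=4,interpolation=cv2.INTER_CUBIC))
E
```

```text
[ 0.64395067 -0.15965939  0.15031687] [-1.33174643e-03  7.49247959e-01  6.62287907e-01 -6.70748357e-04] [-0.86534089  0.78158429  0.13412783]
```

View pics/over2.png

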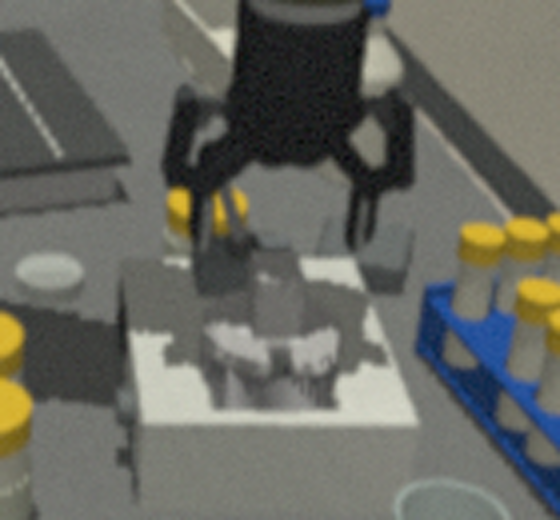

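Call:
send_rows(
  deltas=[
    [[0.15,-0.35,-1.5,0,0,0],[0.15,-0.35,-3.3,0,0,0],[0.15,-0.35,-3.3,0,0,0],[0.15,-0.35,-3.3,0,0,0]],
  ],
)

```text
clock: 4.15
tcp_pos: [0.6469, -0.1648, 0.1187]
orientation: [0.0, 0.75, 0.662, 0.0]
wrist_force: [-0.4, -0.8, 0.5]
finger_gap: 0.0854
```

```bash
python3 - <<'E'
from fit import *
s=get_state(); print(s["tcp_pos"],s["orientation"],s["wrist_force"])
E
```

```text
[ 0.64690772 -0.16483187  0.11874088] [1.92868112e-04 7.49709724e-01 6.61766791e-01 8.38406144e-05] [-0.37406727 -0.80303513  0.51682867]
```

Call:
send_rows(
  deltas=[
    [[0,0,0,0,0,0],[0,0,0,0,0,0],[0,0,0,0,0,0],[0,0,0,0,0,0],[0,0,0,0,0,0],[0,0,0,0,0,0],[0,0,0,0,0,0],[0,0,0,0,0,0]],
  ],
  jaw=-1,
  force=60,
)

```text
clock: 4.95
tcp_pos: [0.6458, -0.1646, 0.119]
orientation: [-0.0, 0.75, 0.662, -0.0]
wrist_force: [-5.1, -0.2, 5.6]
finger_gap: 0.0293
```

```bash
python3 - <<'E'
from fit import *
s=get_state(); print(s["tcp_pos"],s["orientation"],s["wrist_force"],s["finger_gap"])
p=read_camera("side")
cv2.imwrite("pics/over3.png",cv2.resize(cv2.cvtColor(p["img"],cv2.COLOR_RGB2BGR)[150:280,270:410],None,fx=4,fy=4,interpolation=cv2.INTER_CUBIC))
E
```

```text
[ 0.64582164 -0.16456655  0.11902411] [-2.78117725e-04  7.49712229e-01  6.61763748e-01 -4.88420522e-04] [-5.14577888 -0.206384    5.5617638 ] 0.02929536984444482
```

View pics/over3.png

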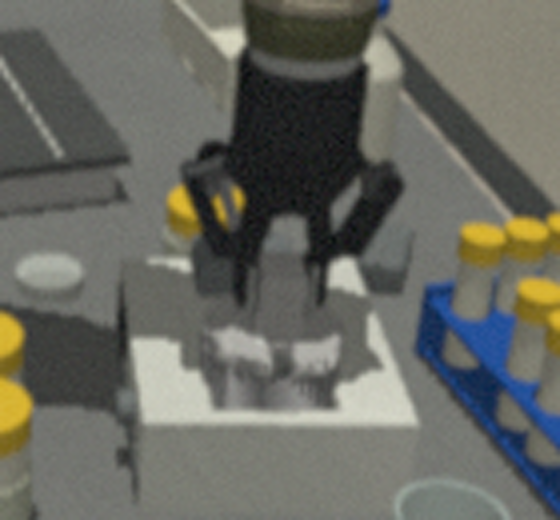

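Call:
send_rows(
  deltas=[
    [[0,0,1,0,0,0],[0,0,4,0,0,0],[0,0,8,0,0,0],[-1,-3,8,0,0,0],[-2.5,-8,8,0,0,0],[-4,-13,8,0,0,0],[-5.5,-17.5,8,0,0,0],[-6.2,-19.8,8,0,0,0],[-6.2,-19.8,8,0,0,0],[-6.2,-19.8,8,0,0,0],[-6.2,-19.8,8,0,0,0]],
  ],
)

```text
clock: 6.1
tcp_pos: [0.585, -0.3616, 0.198]
orientation: [-0.0, 0.749, 0.662, 0.0]
wrist_force: [0.1, 0.4, -4.3]
finger_gap: 0.0294
```

```bash
python3 - <<'E'
from fit import *
s=get_state(); print(s["tcp_pos"],s["orientation"],s["wrist_force"],s["finger_gap"])
p=read_camera("side")
cv2.imwrite("pics/over4.png",cv2.resize(cv2.cvtColor(p["img"],cv2.COLOR_RGB2BGR)[170:370,230:430],None,fx=3,fy=3,interpolation=cv2.INTER_CUBIC))
E
```

```text
[ 0.58496977 -0.36163803  0.19796765] [-4.67436041e-04  7.49377402e-01  6.62142925e-01  1.95977677e-04] [ 0.12554081  0.39534232 -4.27978947] 0.029393781375869878
```

View pics/over4.png

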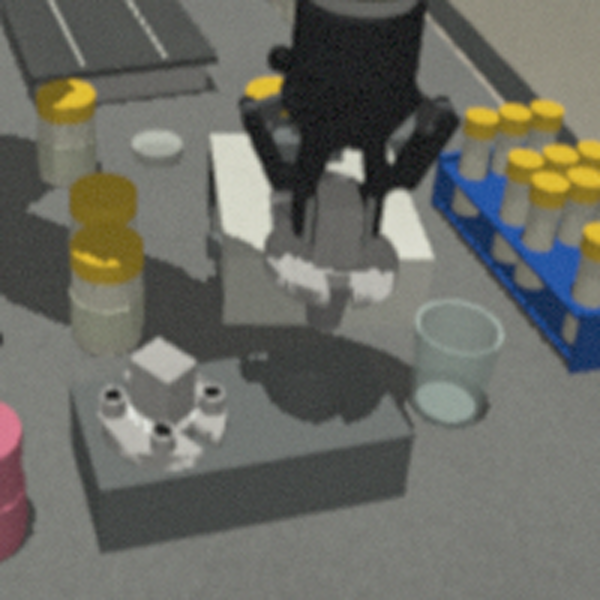

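Call:
send_rows(
  deltas=[
    [[-0.15,-0.1,-3,0,0,0],[-0.15,-0.1,-6,0,0,0],[-0.15,-0.1,-9,0,0,0],[-0.15,-0.1,-10.5,0,0,0],[-0.15,-0.1,-11,0,0,0],[-0.15,-0.1,-11.2,0,0,0],[-0.15,-0.1,-11.2,0,0,0]],
  ],
)

```text
clock: 6.85
tcp_pos: [0.5841, -0.3634, 0.0874]
orientation: [0.001, 0.749, 0.662, 0.0]
wrist_force: [0.5, -0.0, -3.4]
finger_gap: 0.0292
```

```bash
python3 - <<'E'
from fit import *
s=get_state(); print(s["tcp_pos"],s["orientation"],s["wrist_force"],s["finger_gap"])
E
```

```text
[ 0.58412461 -0.36340791  0.08736258] [8.40076594e-04 7.49349256e-01 6.62174412e-01 1.84822233e-04] [ 0.45184352 -0.03567114 -3.36635721] 0.029242394544197095
```

Call:
send_rows(
  deltas=[
    [[0,0.1,-0.2,0,0,0],[0,0.1,-0.4,0,0,0],[0,0.1,-0.4,0,0,0],[0,0.1,-0.4,0,0,0]],
  ],
)

```text
clock: 7.25
tcp_pos: [0.5841, -0.363, 0.0841]
orientation: [0.001, 0.75, 0.662, 0.0]
wrist_force: [0.1, 1.5, 4.1]
finger_gap: 0.0291
```

```bash
python3 - <<'E'
from fit import *
s=get_state(); print(s["tcp_pos"],s["orientation"],s["wrist_force"],s["finger_gap"])
E
```

```text
[ 0.58408491 -0.36300419  0.08405416] [1.34470263e-03 7.49644583e-01 6.61839061e-01 4.98842220e-04] [0.12068077 1.51718997 4.14701207] 0.029074410234750873
```

Call:
send_rows(
  deltas=[
    [[0,0,0,0,0,0],[0,0,0,0,0,0],[0,0,0,0,0,0],[0,0,0.5,0,0,0],[0,0,3,0,0,0],[0,0,7,0,0,0],[0,0,11,0,0,0],[0,0,11,0,0,0]],
  ],
  jaw=0.6,
)

```text
clock: 8.05
tcp_pos: [0.5858, -0.3647, 0.1999]
orientation: [0.006, 0.75, 0.662, 0.001]
wrist_force: [0.0, -0.1, 0.3]
finger_gap: 0.0683
```

```bash
python3 - <<'E'
from fit import *
s=get_state(); print(s["tcp_pos"],s["orientation"],s["wrist_force"],s["finger_gap"])
p=read_camera("side")
cv2.imwrite("pics/over5.png",cv2.resize(cv2.cvtColor(p["img"],cv2.COLOR_RGB2BGR)[170:370,230:430],None,fx=3,fy=3,interpolation=cv2.INTER_CUBIC))
E
```

```text
[ 0.58578624 -0.36468849  0.19994281] [0.00571291 0.74967067 0.66178565 0.00100299] [ 0.03984487 -0.12458568  0.27120878] 0.06826688829731085
```

View pics/over5.png

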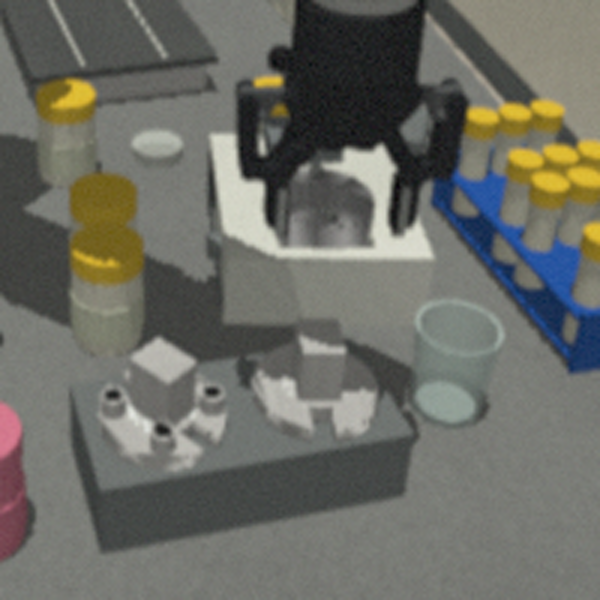

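Call:
send_rows(
  deltas=[
    [[-5,-0.4,0,0,0,8],[-10,-0.8,0,0,0,16],[-11.2,-0.8,0,0,0,24],[-11.2,-0.8,0,0,0,32],[-11.2,-0.8,0,0,0,40],[-11.2,-0.8,0,0,0,46.1],[-11.2,-0.8,0,0,0,46.1],[-11.2,-0.8,-3,0,0,46.1],[-11.2,-0.8,-5,0,0,46.1],[-11.2,-0.8,-5,0,0,46.1],[-11.2,-0.8,-5,0,0,46.1]],
  ],
)

```text
clock: 9.2
tcp_pos: [0.4709, -0.3702, 0.1419]
orientation: [-0.001, 0.431, 0.902, 0.0]
wrist_force: [0.0, -0.6, -0.5]
finger_gap: 0.0683
```

```bash
cat > st.py <<'E'
from fit import *
import sys
s=get_state(); q=s["orientation"]
print(np.round(s["tcp_pos"],4),"yaw",round(np.degrees(2*np.arctan2(q[2],q[1]))-90,2),"tilt",np.round(q[[0,3]],4),np.round(s["wrist_force"],1),round(s["finger_gap"],4),s["clock"])
if len(sys.argv)>1:
    c,n,r,k=sys.argv[1],sys.argv[2],[int(i) for i in sys.argv[3].split(",")],float(sys.argv[4])
    p=read_camera(c)
    cv2.imwrite("pics/"+n,cv2.resize(cv2.cvtColor(p["img"],cv2.COLOR_RGB2BGR)[r[2]:r[3],r[0]:r[1]],None,fx=k,fy=k,interpolation=cv2.INTER_CUBIC))
E
python3 st.py side n1.png 230,430,170,370 3
```

```text
[ 0.4709 -0.3702  0.1419] yaw 38.9 tilt [-0.0008  0.0003] [ 0.  -0.6 -0.5] 0.0683 9.2
```

View pics/n1.png

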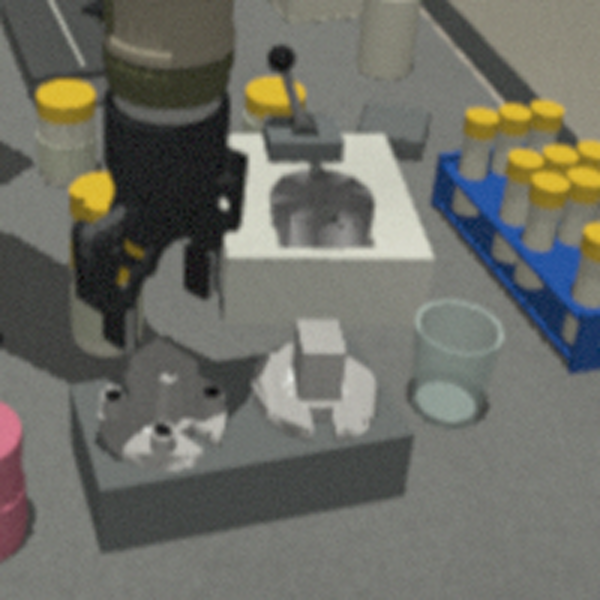

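Call:
send_rows(
  deltas=[
    [[0.28,-0.27,0,0,0,0],[0.28,-0.27,-2,0,0,0],[0.28,-0.27,-4.5,0,0,0],[0.28,-0.27,-5.1,0,0,0],[0.28,-0.27,-5.1,0,0,0],[0.28,-0.27,-5.1,0,0,0]],
  ],
)

```text
clock: 9.85
tcp_pos: [0.4747, -0.3739, 0.0926]
orientation: [0.001, 0.431, 0.902, -0.0]
wrist_force: [0.3, -0.8, 1.1]
finger_gap: 0.0684
```

```bash
python3 st.py side n2.png 230,430,170,370 3
```

```text
[ 0.4747 -0.3739  0.0926] yaw 38.97 tilt [ 0.0008 -0.0003] [ 0.3 -0.8  1.1] 0.0684 9.85
```

View pics/n2.png

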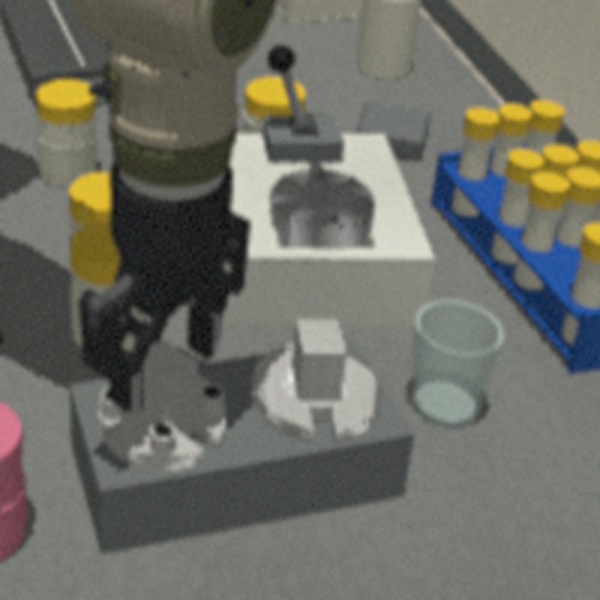

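Call:
send_rows(
  deltas=[
    [[0,0,-0.2,0,0,0],[0,0,-0.2,0,0,0],[0,0,-0.2,0,0,0],[0,0,-0.2,0,0,0],[0,0,-0.2,0,0,0],[0,0,-0.2,0,0,0],[0,0,-0.2,0,0,0]],
  ],
  jaw=-1,
  force=60,
)

```text
clock: 10.6
tcp_pos: [0.4743, -0.3737, 0.09]
orientation: [0.001, 0.431, 0.902, -0.0]
wrist_force: [-0.3, 0.1, 5.7]
finger_gap: 0.0289
```

```bash
python3 st.py side n3.png 230,430,170,370 3
```

```text
[ 0.4743 -0.3737  0.09  ] yaw 38.97 tilt [ 0.0006 -0.0002] [-0.3  0.1  5.7] 0.0289 10.6
```

View pics/n3.png

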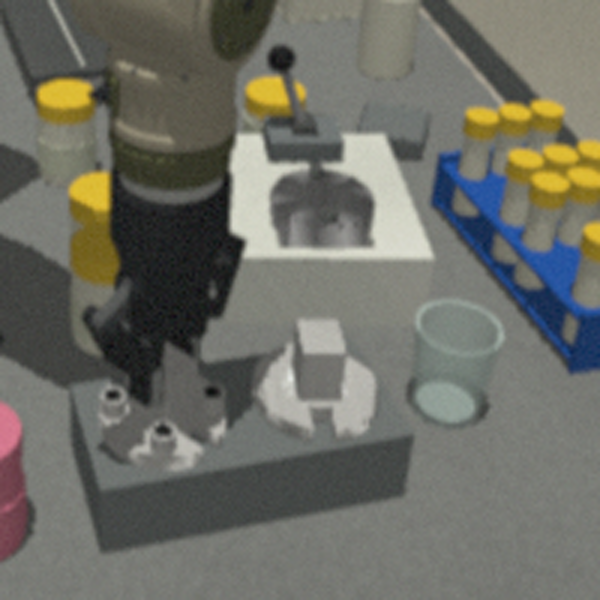

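Call:
send_rows(
  deltas=[
    [[0,0,1,0,0,0],[0,0,4,0,0,0],[0,0,8,0,0,0],[0,0,11,0,0,0],[3,3.6,11,0,0,-8],[6,7.3,11,0,0,-16],[9,11,11,0,0,-24],[12,14.6,11,0,0,-32],[15,18.3,11,0,0,-40],[17.1,21,11,0,0,-46.1],[17.1,21,11,0,0,-46.1],[17.1,21,11,0,0,-46.1]],
  ],
)

```text
clock: 11.85
tcp_pos: [0.6448, -0.162, 0.1983]
orientation: [-0.001, 0.749, 0.663, -0.001]
wrist_force: [0.7, -0.8, -3.0]
finger_gap: 0.0292
```

Call:
send_rows(
  deltas=[
    [[0,0,0,0,0,0],[0,0,0,0,0,0]],
  ],
)

```text
clock: 12.05
tcp_pos: [0.6442, -0.1645, 0.1992]
orientation: [-0.0, 0.75, 0.661, -0.0]
wrist_force: [0.2, 0.1, -3.5]
finger_gap: 0.0291
```

```bash
python3 st.py side n4.png 270,420,130,280 4
```

```text
[ 0.6442 -0.1645  0.1992] yaw -7.21 tilt [-0.0002 -0.0002] [ 0.2  0.1 -3.5] 0.0291 12.05
```

View pics/n4.png

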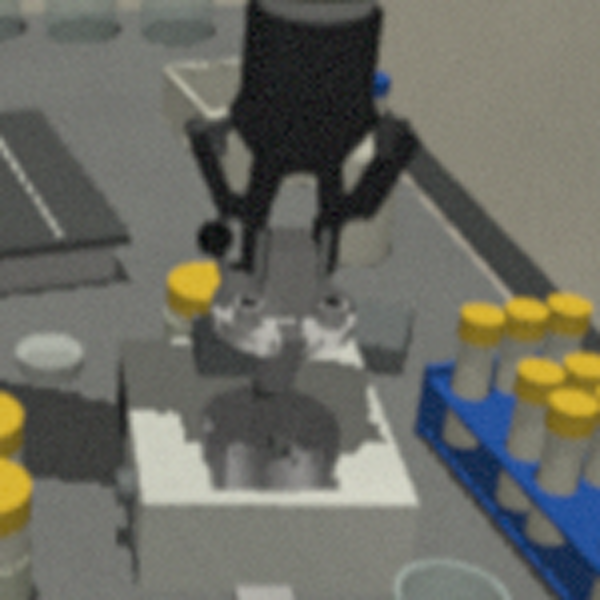

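Call:
send_rows(
  deltas=[
    [[0.15,0.05,-1.5,0,0,0],[0.15,0.05,-3.5,0,0,0],[0.15,0.05,-5.5,0,0,0],[0.15,0.05,-6,0,0,0],[0.15,0.05,-6,0,0,0],[0.15,0.05,-6,0,0,0]],
  ],
)

```text
clock: 12.7
tcp_pos: [0.6468, -0.1635, 0.1404]
orientation: [0.001, 0.75, 0.662, 0.0]
wrist_force: [-0.3, -0.7, -3.0]
finger_gap: 0.0292
```

```bash
python3 st.py
```

```text
[ 0.6468 -0.1635  0.1404] yaw -7.16 tilt [0.0007 0.0003] [-0.3 -0.7 -3. ] 0.0292 12.7
```

Call:
send_rows(
  deltas=[
    [[-0.1,-0.05,-0.4,0,0,0],[-0.1,-0.05,-0.8,0,0,0],[-0.1,-0.05,-1.1,0,0,0],[-0.1,-0.05,-1.3,0,0,0],[-0.1,-0.05,-1.4,0,0,0],[-0.1,-0.05,-1.4,0,0,0]],
  ],
)

```text
clock: 13.3
tcp_pos: [0.6455, -0.1632, 0.1252]
orientation: [-0.0, 0.75, 0.662, -0.0]
wrist_force: [0.1, 0.2, -2.8]
finger_gap: 0.0291
```

```bash
python3 st.py side n5.png 270,420,130,280 4
```

```text
[ 0.6455 -0.1632  0.1252] yaw -7.12 tilt [-0. -0.] [ 0.1  0.2 -2.8] 0.0291 13.3
```

View pics/n5.png

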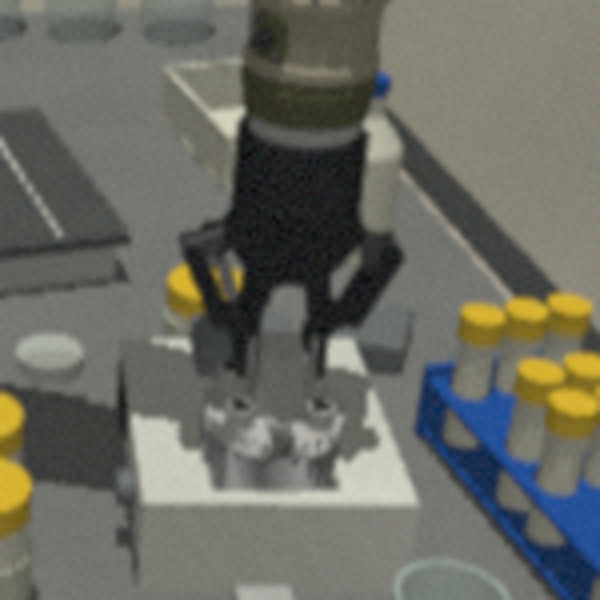

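No contact yet, nearly home. Press down a little until force rises.

Call:
send_rows(
  deltas=[
    [[0,0,-0.2,0,0,0],[0,0,-0.4,0,0,0],[0,0,-0.5,0,0,0],[0,0,-0.5,0,0,0]],
  ],
)

```text
clock: 13.75
tcp_pos: [0.6458, -0.1633, 0.125]
orientation: [0.002, 0.75, 0.662, 0.001]
wrist_force: [-7.2, 2.4, 18.2]
finger_gap: 0.029
```

```bash
python3 st.py
```

```text
[ 0.6458 -0.1633  0.125 ] yaw -7.12 tilt [0.0017 0.0007] [-7.2  2.4 18.2] 0.029 13.75
```

Call:
send_rows(
  deltas=[
    [[0,0,0.3,0,0,0],[0,0,0.3,0,0,0],[0,0,0.3,0,0,0],[0,0,0.5,0,0,0],[0,0,4,0,0,0],[0,0,8,0,0,0],[0,0,9,0,0,0],[0,0,9,0,0,0]],
  ],
  jaw=0.6,
)

```text
clock: 14.55
tcp_pos: [0.6469, -0.1639, 0.2127]
orientation: [0.002, 0.75, 0.662, 0.001]
wrist_force: [0.2, 0.6, -1.0]
finger_gap: 0.0682
```

```bash
python3 st.py side n6.png 270,420,130,280 4
```

```text
[ 0.6469 -0.1639  0.2127] yaw -7.13 tilt [0.0021 0.0011] [ 0.2  0.6 -1. ] 0.0682 14.55
```

View pics/n6.png

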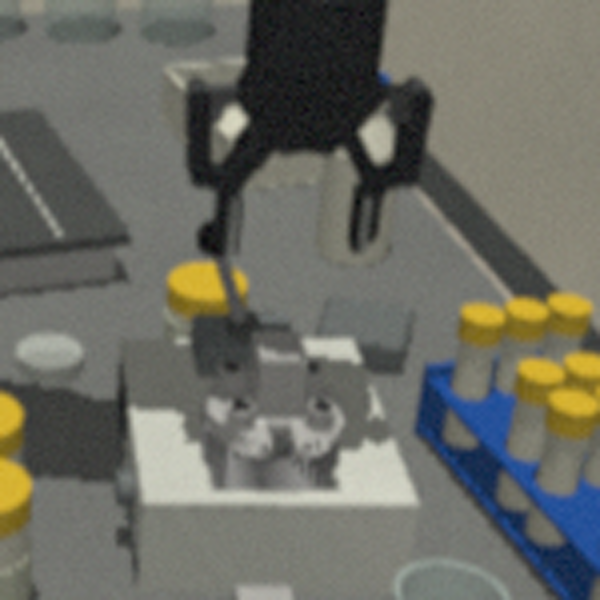

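```bash
python3 - <<'E'
from fit import *
import pickle; T,S=pickle.load(open("p0.pkl","rb"))
M=np.c_[circ(.013,0)]
from scipy.ndimage import label
for p,roi in ((T,(245,115,268,132)),(S,(315,180,335,205))):
    x0,y0,x1,y1=roi; g=p["img"][y0:y1,x0:x1].sum(2); m=g<110; v,u=np.nonzero(m); print(m.sum(),u.mean()+x0,v.mean()+y0, np.ptp(u),np.ptp(v)); X=ray(p,u.mean()+x0,v.mean()+y0,.162)
    d=X[:2]-[.6513,-.1185];c,s=np.cos(-.125),np.sin(-.125); print(X,"local",c*d[0]+s*d[1],-s*d[0]+c*d[1])
E
```

```text
18 255.27777777777777 122.27777777777777 5 6
[ 0.63521377 -0.04549701  0.162     ] local -0.025062349605708436 0.07042785466541564
42 323.2142857142857 189.57142857142858 7 7
[ 0.63645963 -0.03515838  0.162     ] local -0.02511517575519282 0.08084114258503776
```

Call:
send_rows(
  deltas=[
    [[-2,4,1,0,0,0],[-4,8,1,0,0,0],[-6.6,12.5,1,0,0,0],[-6.6,12.5,1,0,0,0],[-6.6,12.5,-2,0,0,0],[-6.6,12.5,-5.5,0,0,0],[-6.6,12.5,-6.2,0,0,0],[-6.6,12.5,-6.2,0,0,0]],
  ],
  jaw=-1,
)

```text
clock: 15.4
tcp_pos: [0.5777, -0.0382, 0.1458]
orientation: [-0.002, 0.75, 0.662, -0.002]
wrist_force: [-0.5, 0.4, 0.3]
finger_gap: -0.0002
```

```bash
python3 st.py side l1.png 270,420,130,280 4
```

```text
[ 0.5777 -0.0382  0.1458] yaw -7.14 tilt [-0.0022 -0.0017] [-0.5  0.4  0.3] -0.0002 15.4
```

View pics/l1.png

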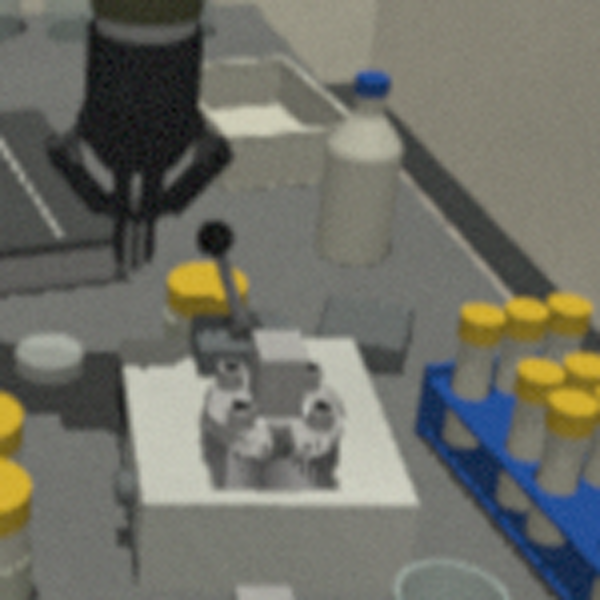

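Call:
send_rows(
  deltas=[
    [[1.5,-0.2,0.3,0,0,0],[3,-0.4,0.3,0,0,0],[4.5,-0.6,0.3,0,0,0],[6,-0.8,0.3,0,0,0],[7.5,-0.9,0.3,0,0,0],[9,-1.1,0.3,0,0,0],[9.7,-1.2,0.3,0,0,0],[9.7,-1.2,0.3,0,0,0],[9.7,-1.2,0.3,0,0,0]],
  ],
)

```text
clock: 16.35
tcp_pos: [0.6721, -0.0499, 0.1528]
orientation: [-0.003, 0.75, 0.662, -0.003]
wrist_force: [-15.0, 1.1, 8.0]
finger_gap: 0.0002
```

```bash
python3 st.py side l2.png 270,420,130,280 4
```

```text
[ 0.6721 -0.0499  0.1528] yaw -7.14 tilt [-0.003  -0.0029] [-15.    1.1   8. ] 0.0002 16.35
```

View pics/l2.png

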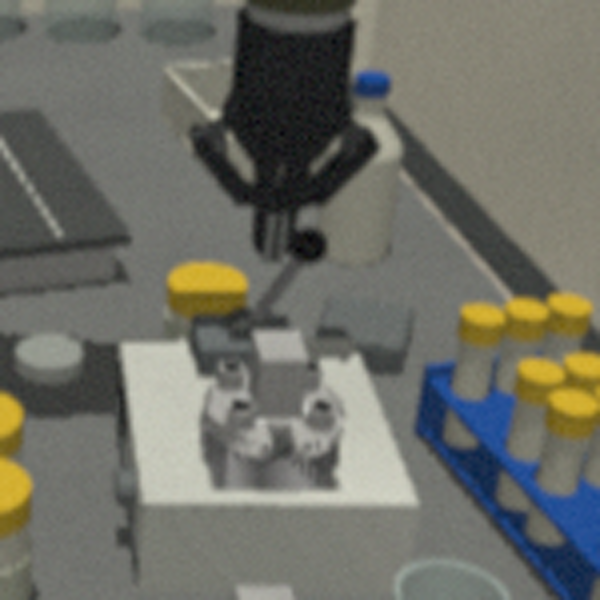

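Call:
send_rows(
  deltas=[
    [[-1,0.1,0,0,0,0],[-4,0.4,2,0,0,0],[-5,0.5,6,0,0,0],[-5,0.5,9,0,0,0],[-8,0.5,9,0,0,0],[-12,0.5,9,0,0,0],[-16,0.5,9,0,0,0],[-16,0.5,9,0,0,0]],
  ],
)

```text
clock: 17.2
tcp_pos: [0.5118, -0.0448, 0.2427]
orientation: [-0.001, 0.75, 0.661, -0.001]
wrist_force: [0.9, -0.7, -1.3]
finger_gap: -0.0
```

```bash
python3 st.py; python3 - <<'E'
from fit import *
import pickle; T,S=pickle.load(open("p0.pkl","rb"))
p=read_camera("side"); t=read_camera("top"); pickle.dump((t,p),open("p1.pkl","wb"))
for P,rois in ((S,(315,180,335,205)),(p,(335,180,360,205))):
    x0,y0,x1,y1=rois; g=P["img"][y0:y1,x0:x1].sum(2); m=g<110; v,u=np.nonzero(m); u=u.mean()+x0;v=v.mean()+y0;X=ray(P,u,v,.162); print(u,v,X)
save(t,"top1.png")
E
```

```text
[ 0.5118 -0.0448  0.2427] yaw -7.17 tilt [-0.0008 -0.0007] [ 0.9 -0.7 -1.3] -0.0 17.2
323.2142857142857 189.57142857142858 [ 0.63645963 -0.03515838  0.162     ]
346.6756756756757 191.21621621621622 [ 0.69775872 -0.05247372  0.162     ]
```

View pics/top1.png

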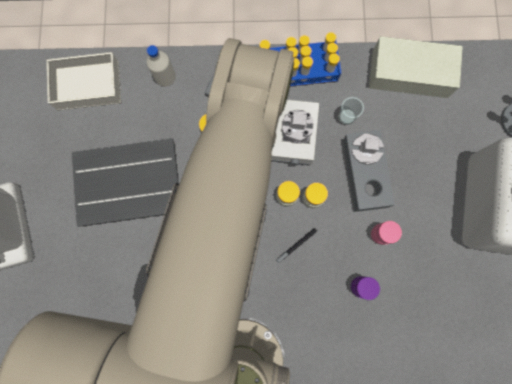

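Call:
send_rows(
  deltas=[
    [[-2.5,-4,-1,0,0,8],[-5.2,-8.8,-4,0,0,14.5],[-5.2,-8.8,-8,0,0,14.5],[-5.2,-8.8,-9,0,0,14.5],[-5.2,-8.8,-9,0,0,14.5],[-5.2,-8.8,-9,0,0,14.5]],
  ],
  jaw=0.8,
  force=35,
)

```text
clock: 17.9
tcp_pos: [0.4666, -0.1336, 0.153]
orientation: [0.001, 0.66, 0.751, 0.001]
wrist_force: [0.4, -0.1, 0.4]
finger_gap: 0.0771
```

```bash
python3 st.py; python3 - <<'E'
from fit import *
import pickle; 
p=read_camera("side"); t=read_camera("top"); pickle.dump((t,p),open("p2.pkl","wb"))
save(t,"top2.png"); save(p,"side2.png")
for n,(x,y,h,r) in dict(j1=(.6701,.0888,.06,.032),j2=(.4431,.0453,.095,.03),j3=(.4601,-.1328,.095,.03),j4=(.4547,-.209,.095,.03)).items():
    for P in(t,p): print(n,[np.round(v,4) for v in fit([P],circ(r,h),(x,y,0),yaw=False,span=(.02,.02,0))])
E
```

```text
[ 0.4666 -0.1336  0.153 ] yaw 7.41 tilt [0.0012 0.0005] [ 0.4 -0.1  0.4] 0.0771 17.9
j1 [array([0.6701, 0.0884, 0.    ]), np.float64(30.2262)]
j1 [array([0.67  , 0.0908, 0.    ]), np.float64(28.3127)]
j2 [array([0.4187, 0.0537, 0.    ]), np.float64(5.171)]
j2 [array([0.4525, 0.0395, 0.    ]), np.float64(12.2645)]
j3 [array([ 0.4545, -0.2102,  0.    ]), np.float64(14.8669)]
j3 [array([ 0.4596, -0.1337,  0.    ]), np.float64(23.2494)]
j4 [array([ 0.4545, -0.2102,  0.    ]), np.float64(14.8669)]
j4 [array([ 0.4547, -0.2084,  0.    ]), np.float64(31.2981)]
```

View pics/top2.png

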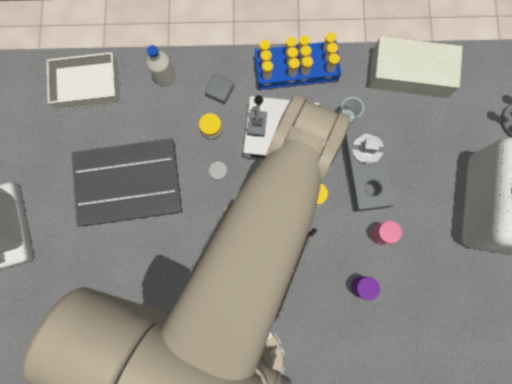

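View pics/side2.png

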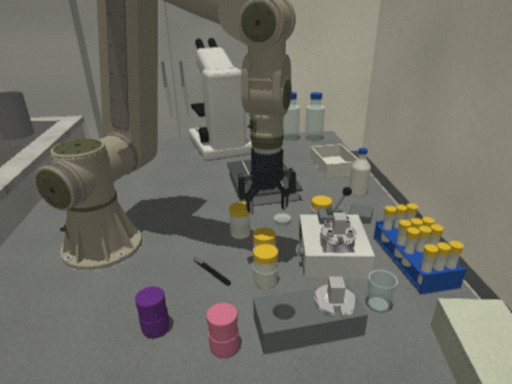

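Call:
send_rows(
  deltas=[
    [[-0.65,0.05,0,0,0,0],[-0.65,0.05,-3,0,0,0],[-0.65,0.05,-7,0,0,0],[-0.65,0.05,-10.3,0,0,0],[-0.65,0.05,-10.3,0,0,0],[-0.65,0.05,-10.3,0,0,0]],
  ],
)

```text
clock: 18.6
tcp_pos: [0.4581, -0.1326, 0.0491]
orientation: [-0.0, 0.66, 0.751, -0.0]
wrist_force: [-0.2, -0.0, 1.1]
finger_gap: 0.0773
```

Call:
send_rows(
  deltas=[
    [[0,0,0,0,0,0],[0,0,0,0,0,0],[0,0,0,0,0,0],[0,0,0,0,0,0],[0,0,0,0,0,0]],
  ],
  jaw=-1,
)

```text
clock: 19.1
tcp_pos: [0.4598, -0.1335, 0.0507]
orientation: [0.002, 0.66, 0.751, 0.001]
wrist_force: [-1.3, 0.4, 7.7]
finger_gap: 0.0591
```

```bash
python3 st.py side g1.png 200,350,180,330 4
```

```text
[ 0.4598 -0.1335  0.0507] yaw 7.38 tilt [0.0021 0.0007] [-1.3  0.4  7.7] 0.0591 19.1
```

View pics/g1.png

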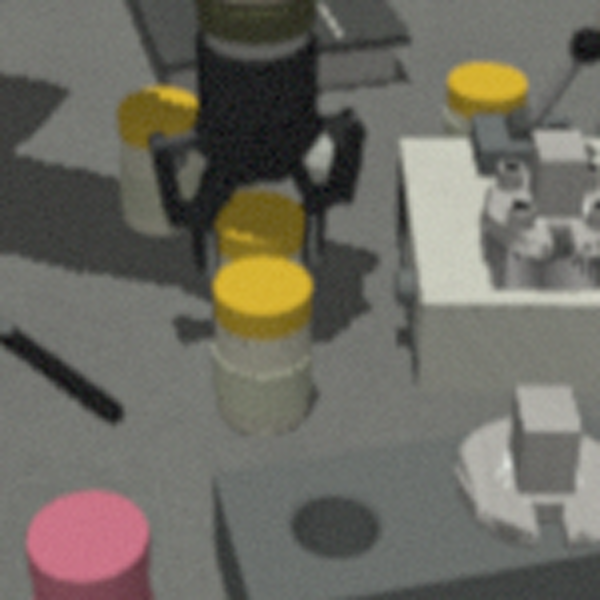

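Call:
send_rows(
  deltas=[
    [[0,0,2,0,0,0],[0,0,6,0,0,0],[0,0,11,0,0,0],[0,2,15,0,0,0],[0.5,6,17,0,0,0],[1.2,10.5,17,0,0,0],[2,15,17,0,0,0],[2.8,19.5,17,0,0,0],[3.5,24,17,0,0,0],[4.2,28.5,17,0,0,0],[4.9,33,17,0,0,0],[5.6,37.5,17,0,0,0]],
  ],
)

```text
clock: 20.35
tcp_pos: [0.5142, 0.2443, 0.2197]
orientation: [0.001, 0.66, 0.751, 0.001]
wrist_force: [0.3, 0.1, -2.1]
finger_gap: 0.0594
```

Call:
send_rows(
  deltas=[
    [[0.7,4.5,0,0,0,0],[1.3,9,0,0,0,0],[2,13.5,0,0,0,0],[2.7,17.3,0,0,0,0],[2.7,17.3,0,0,0,0],[2.7,17.3,-3,0,0,0],[2.7,17.3,-7,0,0,0],[2.7,17.3,-9,0,0,0],[2.7,17.3,-9,0,0,0]],
  ],
)

```text
clock: 21.25
tcp_pos: [0.5388, 0.4132, 0.125]
orientation: [-0.001, 0.66, 0.751, -0.003]
wrist_force: [0.6, -0.4, -1.7]
finger_gap: 0.0591
```

```bash
python3 st.py side g2.png 180,380,120,320 4;  python3 - <<'E'
from fit import *
import pickle; 
p=read_camera("side"); t=read_camera("top"); pickle.dump((t,p),open("p3.pkl","wb"))
save(t,"top3.png"); save(p,"side3.png")
for n,(x,y,h,r) in dict(j1=(.6701,.0888,.06,.032),j2=(.42,.045,.095,.03),j4=(.4547,-.209,.095,.03)).items():
    for P in(t,p): print(n,[np.round(v,4) for v in fit([P],circ(r,h),(x,y,0),yaw=False,span=(.03,.03,0))])
E
```

```text
[0.5388 0.4132 0.125 ] yaw 7.35 tilt [-0.001  -0.0033] [ 0.6 -0.4 -1.7] 0.0591 21.25
j1 [array([0.67  , 0.0884, 0.    ]), np.float64(29.8915)]
j1 [array([0.67  , 0.0909, 0.    ]), np.float64(27.1239)]
j2 [array([0.404 , 0.0158, 0.    ]), np.float64(29.5132)]
j2 [array([0.4033, 0.0177, 0.    ]), np.float64(29.2933)]
j4 [array([ 0.4548, -0.2093,  0.    ]), np.float64(32.158)]
j4 [array([ 0.4543, -0.2084,  0.    ]), np.float64(27.0655)]
```

View pics/top3.png

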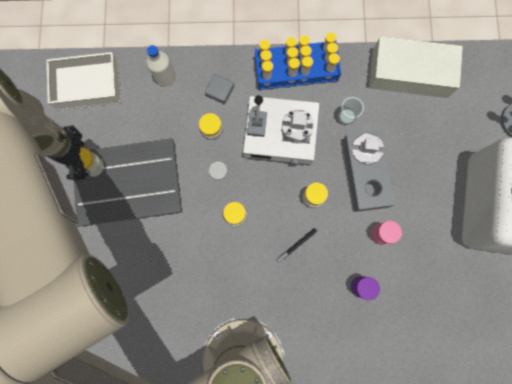

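View pics/side3.png

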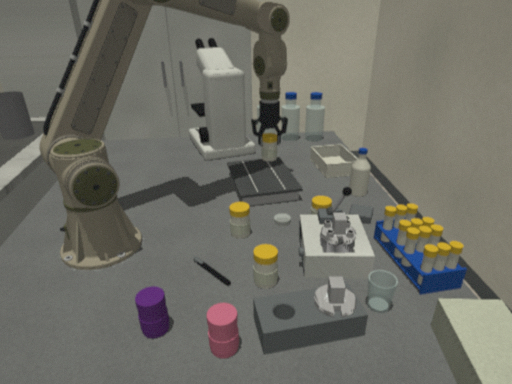

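Call:
send_rows(
  deltas=[
    [[0.2,0.1,-1,0,0,0],[0.2,0.1,-2,0,0,0],[0.2,0.1,-2.3,0,0,0],[0.2,0.1,-2.3,0,0,0]],
  ],
)

```text
clock: 21.8
tcp_pos: [0.5424, 0.4158, 0.1043]
orientation: [-0.0, 0.66, 0.751, -0.001]
wrist_force: [-0.9, -0.4, -1.6]
finger_gap: 0.0589
```

```bash
python3 st.py
```

```text
[0.5424 0.4158 0.1043] yaw 7.37 tilt [-0.0002 -0.0008] [-0.9 -0.4 -1.6] 0.0589 21.8
```

Call:
send_rows(
  deltas=[
    [[0,0,-0.3,0,0,0],[0,0,-0.4,0,0,0],[0,0,-0.4,0,0,0]],
  ],
)

```text
clock: 22.1
tcp_pos: [0.543, 0.4162, 0.1012]
orientation: [0.0, 0.66, 0.751, -0.0]
wrist_force: [0.7, 0.3, -1.1]
finger_gap: 0.059
```

```bash
python3 st.py
```

```text
[0.543  0.4162 0.1012] yaw 7.38 tilt [ 0. -0.] [ 0.7  0.3 -1.1] 0.059 22.1
```

Release (0–1 mm drop), retreat up and head for the second jar at (0.4547, -0.209).

Call:
send_rows(
  deltas=[
    [[0,0,-0.1,0,0,0],[0,0,-0.1,0,0,0],[0,0,-0.1,0,0,0],[0,0,0,0,0,0],[0,0,4,0,0,0],[0,0,8,0,0,0],[0,0,11,0,0,0],[0,-5,11,0,0,0],[-0.7,-10,11,0,0,0],[-1.4,-15,11,0,0,0],[-2.1,-20,11,0,0,0],[-2.8,-25,11,0,0,0]],
  ],
  jaw=0.8,
)

```text
clock: 23.3
tcp_pos: [0.5148, 0.1664, 0.2117]
orientation: [0.0, 0.66, 0.751, 0.0]
wrist_force: [0.3, -1.0, 0.2]
finger_gap: 0.0769
```

```bash
python3 st.py side g3.png 200,350,90,240 4
```

```text
[0.5148 0.1664 0.2117] yaw 7.4 tilt [0.0004 0.0004] [ 0.3 -1.   0.2] 0.0769 23.3
```

View pics/g3.png

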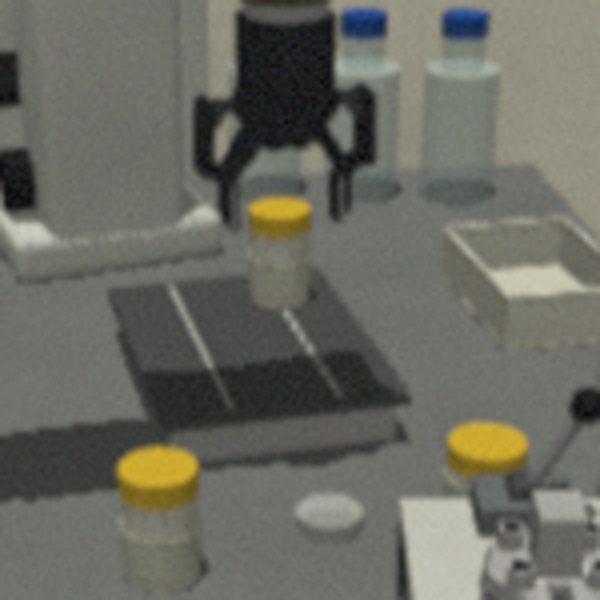

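Call:
send_rows(
  deltas=[
    [[-0.8,-5,0,0,0,0],[-1.6,-10,0,0,0,0],[-2.4,-15,0,0,0,0],[-3.2,-20,0,0,0,0],[-4,-25,0,0,0,0],[-4.8,-30,0,0,0,0],[-5.6,-35,0,0,0,0],[-6,-37.5,0,0,0,0],[-6,-37.5,-4,0,0,0],[-6,-37.5,-6,0,0,0],[-6,-37.5,-6,0,0,0],[-6,-37.5,-6,0,0,0]],
  ],
)

```text
clock: 24.55
tcp_pos: [0.4553, -0.2068, 0.1518]
orientation: [-0.0, 0.66, 0.751, 0.0]
wrist_force: [0.6, 0.5, 1.0]
finger_gap: 0.0768
```

```bash
python3 st.py
```

```text
[ 0.4553 -0.2068  0.1518] yaw 7.38 tilt [-0.0001  0.    ] [0.6 0.5 1. ] 0.0768 24.55
```

Call:
send_rows(
  deltas=[
    [[0,-0.15,-3,0,0,0],[0,-0.15,-7,0,0,0],[0,-0.15,-10,0,0,0],[0,-0.15,-10.2,0,0,0],[0,-0.15,-10.2,0,0,0]],
  ],
)

```text
clock: 25.05
tcp_pos: [0.4561, -0.2085, 0.0506]
orientation: [0.0, 0.66, 0.751, 0.0]
wrist_force: [0.4, 0.0, 0.6]
finger_gap: 0.0766
```

Call:
send_rows(
  deltas=[
    [[0,0,0,0,0,0],[0,0,0,0,0,0],[0,0,0,0,0,0],[0,0,0,0,0,0],[0,0,0,0,0,0]],
  ],
  jaw=-1,
)

```text
clock: 25.55
tcp_pos: [0.4569, -0.2094, 0.0518]
orientation: [0.002, 0.66, 0.751, 0.0]
wrist_force: [-2.0, -0.6, 6.3]
finger_gap: 0.0594
```

```bash
python3 st.py
```

```text
[ 0.4569 -0.2094  0.0518] yaw 7.38 tilt [0.0022 0.0003] [-2.  -0.6  6.3] 0.0594 25.55
```

Call:
send_rows(
  deltas=[
    [[0,0,2,0,0,0],[0,0,6,0,0,0],[0,0,11,0,0,0],[0,2,15,0,0,0],[0.5,6,17,0,0,0],[1.2,10.5,17,0,0,0],[2,15,17,0,0,0],[2.8,19.5,17,0,0,0],[3.5,24,17,0,0,0],[4.2,28.5,17,0,0,0],[4.9,33,17,0,0,0],[5.6,37.5,17,0,0,0]],
  ],
)

```text
clock: 26.75
tcp_pos: [0.5117, 0.1687, 0.2209]
orientation: [0.001, 0.66, 0.751, 0.001]
wrist_force: [1.0, -1.0, -0.8]
finger_gap: 0.059
```

Call:
send_rows(
  deltas=[
    [[1.2,4.5,0,0,0,0],[2.4,9,0,0,0,0],[3.5,13.5,0,0,0,0],[4,17,0,0,0,0],[4,17,0,0,0,0],[4,17,-3,0,0,0],[4,17,-7,0,0,0],[4,17,-9.5,0,0,0],[4,17,-9.5,0,0,0],[4,17,-9.5,0,0,0]],
  ],
)

```text
clock: 27.75
tcp_pos: [0.5514, 0.3361, 0.1254]
orientation: [0.0, 0.66, 0.751, 0.0]
wrist_force: [0.6, 0.6, -1.0]
finger_gap: 0.0592
```

```bash
python3 st.py side g4.png 200,350,90,240 4
```

```text
[0.5514 0.3361 0.1254] yaw 7.34 tilt [0.0001 0.0001] [ 0.6  0.6 -1. ] 0.0592 27.75
```

View pics/g4.png

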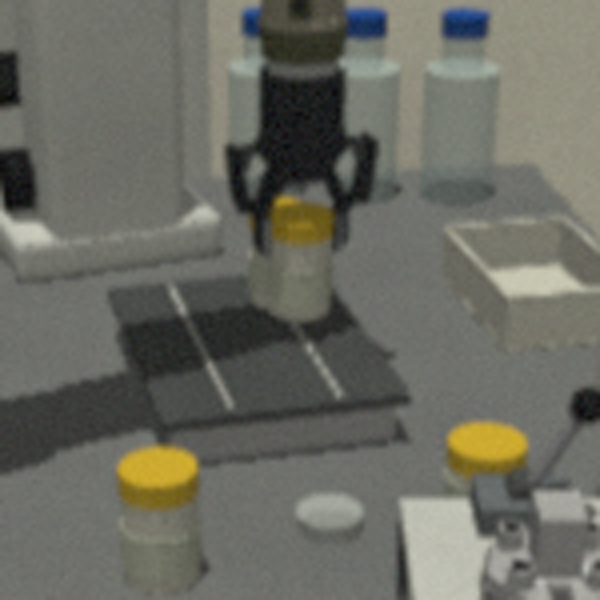

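Call:
send_rows(
  deltas=[
    [[0.1,0,-1,0,0,0],[0.1,0,-2,0,0,0],[0.1,0,-2.3,0,0,0],[0.1,0,-2.4,0,0,0],[0.1,0,-2.4,0,0,0]],
  ],
)

```text
clock: 28.3
tcp_pos: [0.5522, 0.3366, 0.1017]
orientation: [0.0, 0.66, 0.751, 0.0]
wrist_force: [-3.0, -0.5, 7.1]
finger_gap: 0.0593
```

```bash
python3 st.py
```

```text
[0.5522 0.3366 0.1017] yaw 7.37 tilt [0.0002 0.0004] [-3.  -0.5  7.1] 0.0593 28.3
```

Call:
send_rows(
  deltas=[
    [[0,0,0,0,0,0],[0,0,0,0,0,0],[0,0,0,0,0,0],[0,0,0.5,0,0,0],[0,0,4,0,0,0],[0,0,8,0,0,0],[0,0,11,0,0,0],[-2,-5,11,0,0,0],[-4,-10,11,0,0,0],[-6,-14.5,11,0,0,0],[-8,-19,11,0,0,0],[-10,-23.5,11,0,0,0]],
  ],
  jaw=0.8,
)

```text
clock: 29.5
tcp_pos: [0.4536, 0.1051, 0.2107]
orientation: [0.0, 0.66, 0.751, 0.0]
wrist_force: [0.8, -0.8, 1.0]
finger_gap: 0.077
```

Call:
send_rows(
  deltas=[
    [[-2,-4.4,0,0,0,0],[-4.8,-8.5,0,0,0,0],[-4.8,-8.5,-3,0,0,0],[-4.8,-8.5,-6,0,0,0],[-4.8,-8.5,-6,0,0,0],[-4.8,-8.5,-6,0,0,0]],
  ],
)

```text
clock: 30.1
tcp_pos: [0.4063, 0.0216, 0.1508]
orientation: [-0.0, 0.66, 0.751, -0.0]
wrist_force: [0.1, 0.6, -0.2]
finger_gap: 0.0769
```

```bash
python3 st.py; python3 - <<'E'
from fit import *
import pickle
p=read_camera("side"); t=read_camera("top"); pickle.dump((t,p),open("p4.pkl","wb")); save(p,"side4.png")
print([np.round(v,4) for v in fit([p],circ(.03,.095),(.4037,.0168,0),yaw=False,span=(.02,.02,0))])
E
```

```text
[0.4063 0.0216 0.1508] yaw 7.37 tilt [-0.0003 -0.0002] [ 0.1  0.6 -0.2] 0.0769 30.1
[array([0.4035, 0.0149, 0.    ]), np.float64(22.4343)]
```

View pics/side4.png

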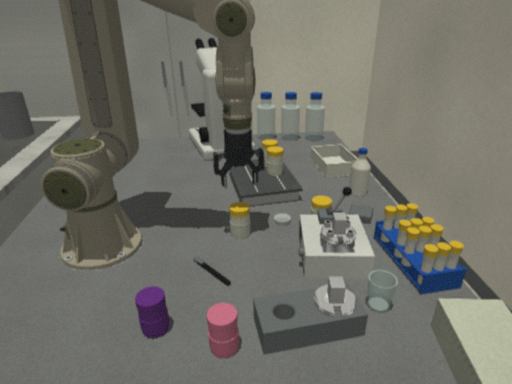

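Two tall jars stand on the shelf (270,150 and 275,160); the third is at (240,220), unmoved.

Call:
send_rows(
  deltas=[
    [[-0.3,-0.5,-1,0,0,0],[-0.3,-0.5,-4,0,0,0],[-0.3,-0.5,-8,0,0,0],[-0.3,-0.5,-10.1,0,0,0],[-0.3,-0.5,-10.1,0,0,0],[-0.3,-0.5,-10.1,0,0,0]],
  ],
)

```text
clock: 30.8
tcp_pos: [0.4036, 0.0166, 0.0497]
orientation: [-0.0, 0.66, 0.751, -0.0]
wrist_force: [-0.6, 0.0, 0.4]
finger_gap: 0.0766
```

Call:
send_rows(
  deltas=[
    [[0,0,0,0,0,0],[0,0,0,0,0,0],[0,0,0,0,0,0],[0,0,0,0,0,0],[0,0,0,0,0,0]],
  ],
  jaw=-1,
)

```text
clock: 31.3
tcp_pos: [0.4048, 0.0163, 0.0509]
orientation: [0.001, 0.66, 0.751, 0.001]
wrist_force: [-1.6, 0.5, 7.1]
finger_gap: 0.059
```

```bash
python3 st.py
```

```text
[0.4048 0.0163 0.0509] yaw 7.38 tilt [0.0014 0.0008] [-1.6  0.5  7.1] 0.059 31.3
```

Call:
send_rows(
  deltas=[
    [[0,0,2,0,0,0],[0,0,6,0,0,0],[0,0,11,0,0,0],[2,3,14,0,0,0],[5,7,15,0,0,0],[7.5,11,15,0,0,0],[10,15,15,0,0,0],[12.5,19,15,0,0,0],[15,22.5,15,0,0,0],[15.8,24,15,0,0,0],[15.8,24,15,0,0,0],[15.8,24,11,0,0,0]],
  ],
)

```text
clock: 32.5
tcp_pos: [0.5652, 0.258, 0.1646]
orientation: [0.003, 0.66, 0.751, 0.005]
wrist_force: [2.3, 0.6, -0.7]
finger_gap: 0.0591
```

Call:
send_rows(
  deltas=[
    [[0,0,-2,0,0,0],[0,0,-4,0,0,0],[0,0,-4,0,0,0],[0,0,-4,0,0,0]],
  ],
)

```text
clock: 32.9
tcp_pos: [0.5611, 0.2558, 0.1199]
orientation: [-0.0, 0.66, 0.751, -0.0]
wrist_force: [0.3, 1.1, -1.1]
finger_gap: 0.0593
```

```bash
python3 st.py side g5.png 200,350,90,240 4
```

```text
[0.5611 0.2558 0.1199] yaw 7.33 tilt [-0.     -0.0002] [ 0.3  1.1 -1.1] 0.0593 32.9
```

View pics/g5.png

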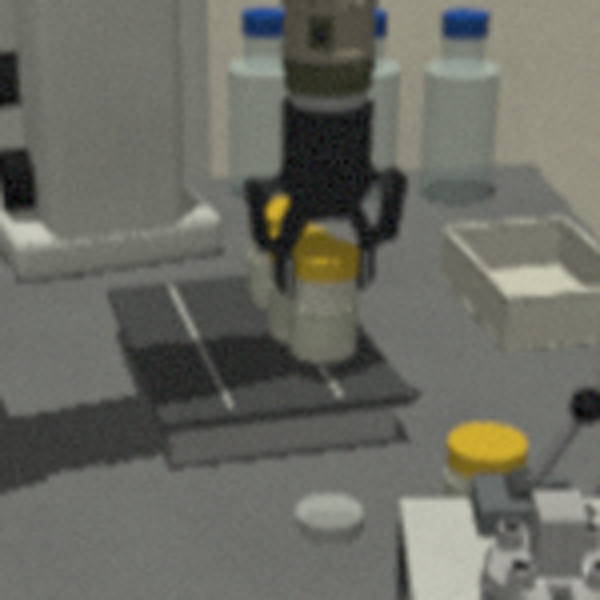

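Call:
send_rows(
  deltas=[
    [[0.1,0,-0.8,0,0,0],[0.1,0,-1.5,0,0,0],[0.1,0,-1.9,0,0,0],[0.1,0,-2,0,0,0],[0.1,0,-2,0,0,0]],
  ],
)

```text
clock: 33.45
tcp_pos: [0.5622, 0.2565, 0.1007]
orientation: [0.0, 0.66, 0.751, 0.0]
wrist_force: [-3.9, -1.6, 7.7]
finger_gap: 0.0591
```

```bash
python3 st.py
```

```text
[0.5622 0.2565 0.1007] yaw 7.38 tilt [0.0003 0.0002] [-3.9 -1.6  7.7] 0.0591 33.45
```

Call:
send_rows(
  deltas=[
    [[0,0,0,0,0,0],[0,0,0,0,0,0],[0,0,0,0,0,0],[0,0,0.5,0,0,0],[0,0,4,0,0,0],[0,0,8,0,0,0],[0,0,11,0,0,0],[2,-4,11,0,0,0],[4,-7,11,0,0,0],[4,-7,11,0,0,0]],
  ],
  jaw=0.8,
)

```text
clock: 34.45
tcp_pos: [0.605, 0.1832, 0.2097]
orientation: [0.001, 0.662, 0.75, 0.0]
wrist_force: [0.5, 0.3, 0.1]
finger_gap: 0.0767
```

```bash
python3 st.py; python3 - <<'E'
from fit import *
import pickle
T0,S0=pickle.load(open("p0.pkl","rb"))
p=read_camera("side"); t=read_camera("top"); pickle.dump((t,p),open("p5.pkl","wb")); save(t,"top5.png")
c=cloud(T0)
for v,u in((100,216),(97,208),(104,222),(98,219),(90,219)): print((u,v),np.round(c[v,u],3))
for P in(t,p): print([np.round(v,4) for v in fit([P],circ(.032,.06),(.670,.089,0),yaw=False,span=(.02,.02,0))])
E
```

```text
[0.605  0.1832 0.2097] yaw 7.12 tilt [0.0011 0.0004] [0.5 0.3 0.1] 0.0767 34.45
(216, 100) [0.762 0.075 0.009]
(208, 97) [ 0.777  0.101 -0.002]
(222, 104) [0.751 0.057 0.004]
(219, 98) [0.761 0.064 0.027]
(219, 90) [0.785 0.063 0.031]
[array([0.6701, 0.0883, 0.    ]), np.float64(30.2449)]
[array([0.6692, 0.0916, 0.    ]), np.float64(30.7126)]
```

View pics/top5.png

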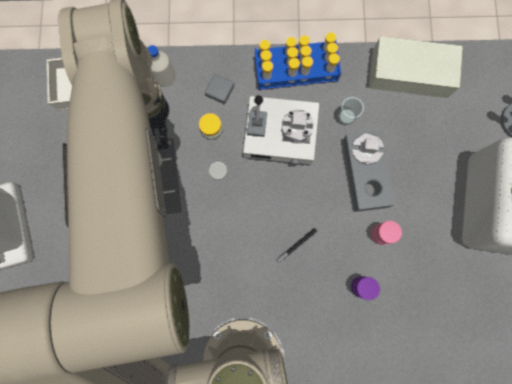

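Call:
send_rows(
  deltas=[
    [[2.2,-3.2,0,0,0,0],[4.4,-6.4,0,0,0,0],[6.5,-9.4,0,0,0,0],[6.5,-9.4,-3,0,0,0],[6.5,-9.4,-7,0,0,0],[6.5,-9.4,-9,0,0,0],[6.5,-9.4,-9,0,0,0],[6.5,-9.4,-9,0,0,0]],
  ],
)

```text
clock: 35.35
tcp_pos: [0.6671, 0.0936, 0.1196]
orientation: [-0.0, 0.66, 0.752, -0.0]
wrist_force: [-0.4, -0.1, -0.2]
finger_gap: 0.077
```

```bash
python3 st.py side g6.png 250,400,120,270 4
```

```text
[0.6671 0.0936 0.1196] yaw 7.45 tilt [-0.0003 -0.0002] [-0.4 -0.1 -0.2] 0.077 35.35
```

View pics/g6.png

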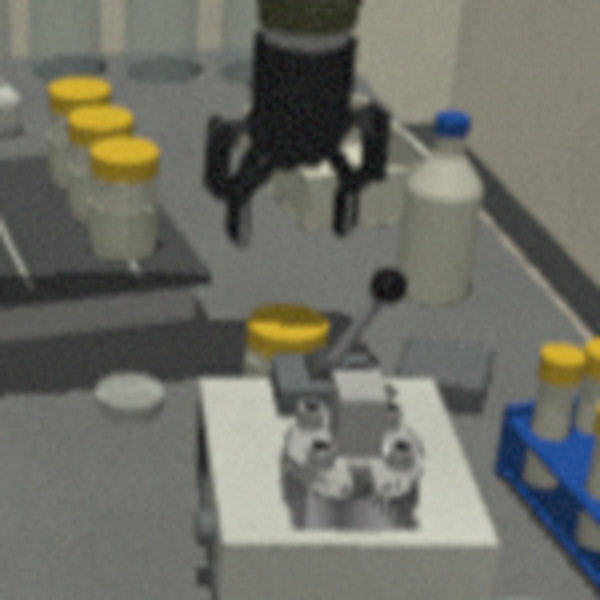

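Call:
send_rows(
  deltas=[
    [[0.3,-0.4,-1,0,0,0],[0.3,-0.4,-4,0,0,0],[0.3,-0.4,-7,0,0,0],[0.3,-0.4,-9,0,0,0],[0.3,-0.4,-9,0,0,0],[0.3,-0.4,-9,0,0,0]],
  ],
)

```text
clock: 36.0
tcp_pos: [0.6711, 0.0885, 0.0301]
orientation: [0.0, 0.66, 0.751, 0.0]
wrist_force: [1.1, -0.9, 0.6]
finger_gap: 0.0767
```

```bash
python3 st.py
```

```text
[0.6711 0.0885 0.0301] yaw 7.37 tilt [0.0004 0.0003] [ 1.1 -0.9  0.6] 0.0767 36.0
```

Call:
send_rows(
  deltas=[
    [[0,0,0,0,0,0],[0,0,0,0,0,0],[0,0,0,0,0,0],[0,0,0,0,0,0],[0,0,0,0,0,0]],
  ],
  jaw=-1,
)

```text
clock: 36.5
tcp_pos: [0.6722, 0.0886, 0.0318]
orientation: [0.002, 0.66, 0.751, 0.001]
wrist_force: [-0.3, -0.1, 6.5]
finger_gap: 0.0629
```

```bash
python3 st.py
```

```text
[0.6722 0.0886 0.0318] yaw 7.38 tilt [0.0016 0.0014] [-0.3 -0.1  6.5] 0.0629 36.5
```

Call:
send_rows(
  deltas=[
    [[0,0,2,0,0,0],[0,0,6,0,0,0],[0,0,11,0,0,0],[-4,1,14,0,0,0],[-8.5,3,15,0,0,0],[-13,5,15,0,0,0],[-17,7,15,0,0,0],[-20,10,15,0,0,0],[-21.4,14,15,0,0,0],[-21.4,18.5,15,0,0,0],[-21.4,23,15,0,0,0],[-21.4,23.5,14,0,0,0]],
  ],
)

```text
clock: 37.7
tcp_pos: [0.4572, 0.3285, 0.1711]
orientation: [0.0, 0.658, 0.753, 0.003]
wrist_force: [0.8, -0.3, -1.3]
finger_gap: 0.0626
```

Call:
send_rows(
  deltas=[
    [[0,0,-2,0,0,0],[0,0,-5,0,0,0],[0,0,-7.5,0,0,0],[0,0,-7.5,0,0,0],[0,0,-7.5,0,0,0]],
  ],
)

```text
clock: 38.2
tcp_pos: [0.4563, 0.3231, 0.0945]
orientation: [-0.0, 0.66, 0.751, -0.0]
wrist_force: [-0.8, -0.5, 0.1]
finger_gap: 0.0629
```

```bash
python3 st.py side g7.png 200,350,90,240 4
```

```text
[0.4563 0.3231 0.0945] yaw 7.35 tilt [-0.0001 -0.0005] [-0.8 -0.5  0.1] 0.0629 38.2
```

View pics/g7.png

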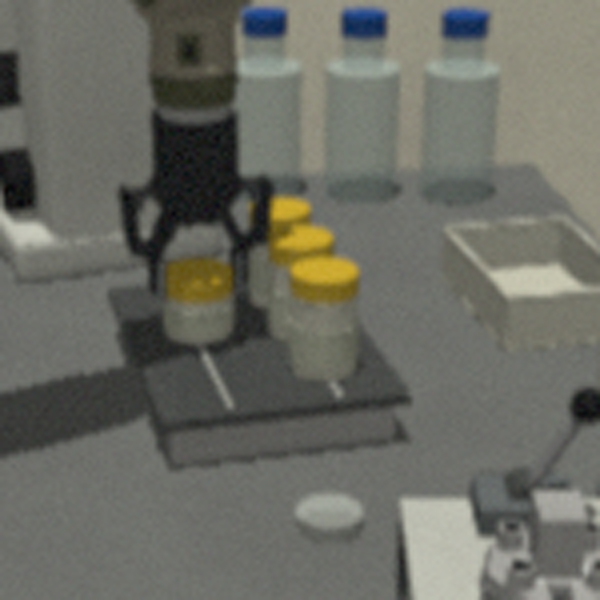

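Call:
send_rows(
  deltas=[
    [[0.1,0,-0.6,0,0,0],[0.1,0,-1.1,0,0,0],[0.1,0,-1.35,0,0,0],[0.1,0,-1.35,0,0,0]],
  ],
)

```text
clock: 38.65
tcp_pos: [0.4579, 0.3237, 0.0818]
orientation: [0.0, 0.66, 0.751, 0.001]
wrist_force: [-1.3, -1.5, 4.0]
finger_gap: 0.0631
```

```bash
python3 st.py
```

```text
[0.4579 0.3237 0.0818] yaw 7.37 tilt [0.0004 0.0006] [-1.3 -1.5  4. ] 0.0631 38.65
```

Call:
send_rows(
  deltas=[
    [[0,0,0,0,0,0],[0,0,0,0,0,0],[0,0,0,0,0,0],[0,0,0.5,0,0,0],[0,0,4,0,0,0],[0,0,8,0,0,0],[0,0,12,0,0,0],[-3,3,15,0,0,0],[-6,6,15,0,0,0],[-9,9,15,0,0,0],[-12,12,15,0,0,8],[-15,15,15,0,0,16]],
  ],
  jaw=0.8,
)

```text
clock: 39.85
tcp_pos: [0.3064, 0.4747, 0.2315]
orientation: [0.0, 0.547, 0.837, 0.001]
wrist_force: [1.1, 0.1, 0.7]
finger_gap: 0.0769
```

Call:
send_rows(
  deltas=[
    [[-3,3,0,0,0,8],[-6,5,0,0,0,16],[-6.5,5,0,0,0,24],[-6.5,5,0,0,0,32],[-6.5,5,0,0,0,40],[-6.5,5,0,0,0,40]],
  ],
)

```text
clock: 40.45
tcp_pos: [0.2423, 0.5238, 0.2311]
orientation: [0.0, 0.23, 0.973, 0.0]
wrist_force: [0.9, 0.1, -0.1]
finger_gap: 0.0766
```

```bash
python3 st.py; python3 - <<'E'
from fit import *
import pickle
p=read_camera("side"); t=read_camera("top"); pickle.dump((t,p),open("p6.pkl","wb")); save(t,"top6.png"); save(p,"side6.png")
q=(.505,.3294,.1275);c,s=np.cos(q[2]),np.sin(q[2])
for n,(x,y,h,r) in dict(t1=(.5425,.4155,.145,.03),t2=(.5525,.336,.145,.03),t3=(.5625,.256,.145,.03),s=(.4578,.3235,.110,.032)).items():
  for P in (t,p):
    a,v=fit([P],circ(r,h),(x,y,0),yaw=False); d=a[:2]-q[:2]
    print(n,np.round(a[:2],4),"local",np.round([c*d[0]+s*d[1],-s*d[0]+c*d[1]],4),round(v,1))
# heads
t_=np.linspace(.028,.043,10)
no=[np.c_[e*.008+0*t_,k*t_,0*t_+.012] for e in(1,-1) for k in(1,-1)]
so=[circ(.005,.026,30,cx=a*.025,cy=b*.023) for a in(1,-1) for b in(1,-1)]
fl=circ(.044,.012,60)
B=rect(.03,.036,.057,20)
Mn=np.concatenate([B]+so+no+[fl])+[0,0,.095]; Mo=np.concatenate([B,fl]+no)+[0,0,.06]
for P in(t,p):
    print("new",fit([P],Mn,(.6457,-.1631,-.125),span=(.006,.006,.1)))
    print("old",fit([P],Mo,(.5835,-.3609,-.125),span=(.008,.008,.1)))
overlay(p,[place(Mn,(.6457,-.1631,-.125)),place(Mo,(.5835,-.3609,-.125))],"fin_s.png",(270,400,180,320),5)
overlay(t,[place(Mn,(.6457,-.1631,-.125)),place(Mo,(.5835,-.3609,-.125))],"fin_t.png",(240,400,90,215),5)
E
```

```text
[0.2423 0.5238 0.2311] yaw 63.42 tilt [0.0001 0.0002] [ 0.9  0.1 -0.1] 0.0766 40.45
t1 [0.544  0.4154] local [0.0496 0.0803] 34.0
t1 [0.5431 0.4201] local [0.0493 0.0851] 26.7
t2 [0.5533 0.3364] local [0.0488 0.0008] 33.7
t2 [0.5525 0.3379] local [0.0482 0.0024] 22.9
t3 [0.5629 0.2562] local [ 0.0482 -0.08  ] 35.2
t3 [0.5616 0.2567] local [ 0.0469 -0.0793] 24.4
s [0.459  0.3242] local [-0.0463  0.0007] 36.2
s [0.4581 0.3257] local [-0.0469  0.0023] 28.6
new (array([ 0.64729445, -0.16318874, -0.12275343]), np.float64(25.655855178833008))
old (array([ 0.58516947, -0.36204048, -0.12208366]), np.float64(19.651975631713867))
new (array([ 0.64692412, -0.1607187 , -0.15433507]), np.float64(15.789931297302246))
old (array([ 0.58584209, -0.36098537, -0.18267014]), np.float64(15.261818885803223))
```

View pics/top6.png

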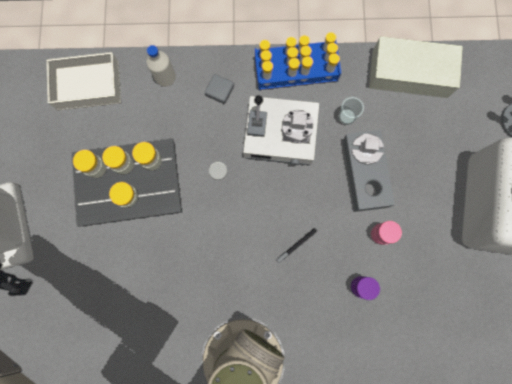

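View pics/fin_s.png

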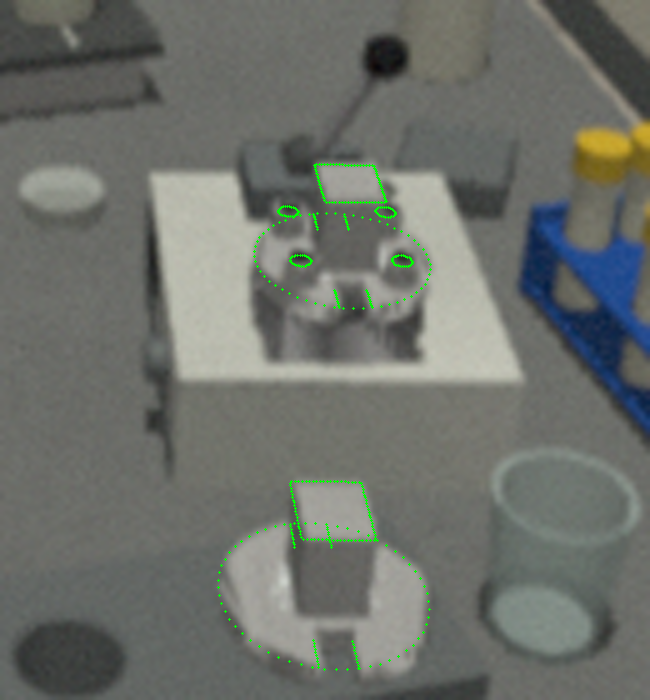

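View pics/fin_t.png

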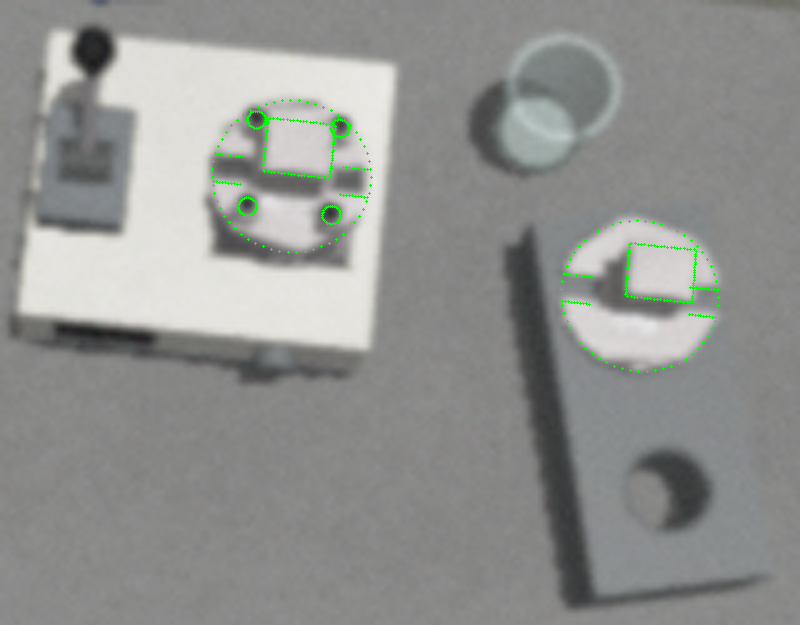

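```bash
python3 -c "
from workcell import *
print(hand_in())"
```

```text
the job is handed in; nothing more can be done
None
```

The job is handed in, at about 41 s of the 210 s allowed; the hand-in call gave no verdict.

**Heads:** The plain disc head stands in the empty hole of the stand. The four-socket head is in the spindle with its notches over the dogs. The arm met firm contact at exactly the home height, and the last top picture fits it within about 2 mm and 0.01 rad of the spindle. The side picture reads 2.7 mm off the spindle axis and about 0.03 rad off in yaw, still inside the 3 mm limit.

**Clamp lever:** It is over against its back stop. The push rose to about 15 N there, and the ball measured 38 mm behind the hinge.

**Jars:** Three tall jars and one short jar were on the bench, and all are upright on the shelf and released.
- **Tall jars:** they are on the back line, about 80 mm apart centre to centre.
- **Short jar:** it is on the front line.
- **Offset:** all four are within about 2 mm of their lines.

One tall jar was knocked about 5 cm aside during the run, so I measured it again before picking it up.

**Checks that disagreed:**
- **Cameras:** the two cameras differ by 1 to 5 mm along y, within tolerance.
- **Shelf position:** the shelf's edges and its white lines differed by 3 mm, so I used the lines.
- **Old head yaw:** the side picture put it about 0.06 rad off the top one, which does not matter in the stand.

I never moved or touched the beaker, the dish or the pink and purple look-alikes, and they looked undisturbed in the last pictures.

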